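Set up ware in a test kiln

TASK

Get this small kiln ready for firing: first turn its power isolator handle to off, then tip every bottle lying in the chamber up onto its foot so that each stands by itself on the chamber floor without touching another, keeping them down in the chamber all the while and never handling a bottle unless the power is off. When all of them stand, turn the isolator fully back on and, last of all, turn the dial until its scale reads 80 at the index line. Leave the other things on the table where they are.

Things in the scene. Friction and masses are not known exactly. Their poses are not given: they have to be found in the camera images.
- kiln_floor (a point): grey steel-clad, pale brick-lined open kiln (fixed), an open-topped bin; this point is the centre of the chamber's floor, 30 mm above the table. The chamber is 420 mm along this point's x, 360 mm along its y and 120 mm deep; walls 30 mm thick; the rim is 120 mm above this point. A bottle counts as lifted out when its middle rises more than 10 mm above the rim
- switch (a joint): isolator handle turning level on top of the switch box: 0 = off (handle over the white line toward the box's -x side), 1.571 = on (over the white line toward its -y side); counter-clockwise seen from above from off to on; a stop at each end; stays where it is left, friction about 0.15 N m. Off is below 0.1, on above 1.47
- switch_grip (a point): the place to hold the isolator handle, a black bar 75 mm long from the pivot, 16 mm wide, 26 mm tall (122 to 148 mm above the table): this point is in the middle of the bar's height, 55 mm from the pivot axis. Its x axis points along the bar from the tip to the pivot
- switch_box: grey box 120 x 120 x 110 mm fixed to the table, on one or the other side of the kiln, carrying the isolator handle; origin at its underside centre, the handle's axis goes straight up through it
- dial (a joint): reading of the dial in radians (1.396 = 80 degrees); it grows as the dial is turned counter-clockwise seen from above; 0 to 3.14; stays where it is left, about 0.06 N m of friction
- dial_grip (a point): centre of the bar grip on the white dial (88 mm across): bar 62 mm long, 14 mm wide, 30 mm tall, its top 150 mm above the table; point on the dial's axis, 138 mm up. Its x axis runs along the bar, whose -x end points at the zero mark. The scale has a line every 10 degrees, longer every 30, from the extra-wide zero line clockwise to 180
- control_box: grey box 120 x 120 x 110 mm fixed to the table, on the other side of the kiln, carrying the dial; origin at its underside centre. The index is a black line on its top, from the dial's edge toward the box's -x side
- bottle_a_mid (a point): slim clay bottle, at first lying on the chamber floor: body 42 x 42 mm, 85 mm long from the foot, 12 mm shoulder, round neck 26 mm across, 38 mm long; 135 mm in all, about 0.18 kg, balance point 53 mm from the foot; rights itself if left leaning under 15 degrees. Point on its axis half-way along, 47.5 mm from mid-neck; x axis from foot to mouth (up when it stands). May be absent (None)
- bottle_b_mid (a point): slim clay bottle, at first lying on the chamber floor: body 42 x 42 mm, 85 mm long from the foot, 12 mm shoulder, round neck 26 mm across, 38 mm long; 135 mm in all, about 0.18 kg, balance point 53 mm from the foot; rights itself if left leaning under 15 degrees. Point on its axis half-way along, 47.5 mm from mid-neck; x axis from foot to mouth (up when it stands). May be absent (None)
- bottle_c_mid (a point): slim clay bottle, at first lying on the chamber floor: body 42 x 42 mm, 85 mm long from the foot, 12 mm shoulder, round neck 26 mm across, 38 mm long; 135 mm in all, about 0.18 kg, balance point 53 mm from the foot; rights itself if left leaning under 15 degrees. Point on its axis half-way along, 47.5 mm from mid-neck; x axis from foot to mouth (up when it stands). May be absent (None)
- loop_tool: wire loop tool with a round wooden handle, 12 mm thick, 190 mm long, lying on the table; origin at its underside
- sponge: yellow sponge, 90 x 60 x 35 mm, on the table; origin at its underside centre

How it is judged:
By the outcome, as a careful person would: the job done as asked, in the order asked, and still so for the second after the job is handed in, with the robot touching nothing.
Of bottle_a, bottle_b, bottle_c only 2 to 3 are there at a start; the rules pass over those that are not, and their reading is None.
At some moment in a run one of bottle_a, bottle_b, bottle_c may be knocked a few centimetres aside while the robot is not near it.
Once in a run the grip may slacken for a moment while it holds something.
It also fails if it takes over 210 s, if anything falls off the work surface, if the arm or the gripper's body presses on something with over 40 N, if the wrist force passes 120 N, or if a joint passes its speed limit or range.

ROBOT

A 6-joint arm with a two-finger parallel gripper is mounted at the origin on the work surface. World frame = base frame: x ahead of the robot, y to its left, z up, the work surface at z = 0. Lengths are in m, angles in rad, forces in N, time in s.
With the tool pointing down it reaches from about 0.35 to 0.925 m from the base axis. Payload 6.4 kg.
Tool frame: the origin (TCP) lies between the finger pads; the fingertips stand 19 mm ahead of it and the grasp point (between the pads) is the TCP; z points along the fingers, y is the line along which they close (so a half turn about z gives the same grasp; the last joint's range is limited). The gripper opens to 85 mm and grips with 20 to 120 N. Pads are 22 mm wide; open, the fingers measure 114 mm over their backs; the gripper's body (76 mm by 85 mm) begins 54 mm behind the grasp point. The pads swing forward as they close: fully open they stand 13 mm farther back than shut.
Start: joints at [-1.348, 0.245, 1.558, -0, 1.339, -0.174], TCP at [0.251, -0.6, 0.25] pointing down, gripper open.
Joint ranges: [-3.13, 3.13], [-1.02, 2.26], [0.13, 2.54], [-0.95, 4.09], [0.21, 2.88], [-2.74, 2.74]. Speed limits (rad/s): [2.57, 2.57, 3.14, 3.14, 3.14, 3.14].

INTERFACE

Orientations are given as a unit quaternion [w, x, y, z].
In Python, from bench import status, viewer, manip gives the robot as it stands.
- The arm moves only by the tool jog_arm, never from a script. Its argument "motion" is a list of rows, each a list of 3 entries, a list of its own where there are three numbers: the turn, a rotation vector about the tool's x, y, z as a fraction of full scale, then the shift along the tool's x, y, z as a fraction of full scale, then the opening, from -1 (shut) to 1 (fully open). A call has 1 to 8 rows; each row shifts and turns the commanded pose from where the row before left it, along the tool's axes as they then stand; what a row does not reach is not made up. Full scale, the value 1, is 50 mm for a shift and 5 degrees for a turn. A row lasts 1/10 s, in which the tool goes at most 50 mm and 8.59 degrees, less where a joint would pass 70% of its speed; a pose out of reach is approached as far as the arm can. A call with a number of a shift or a turn outside -1 to 1 is refused whole. A call with a gripper value outside its range is refused whole. The fingers move at their own pace and stop on an object; "grip_force" is the grip in N (left out, the last holds). Time passes only in rows, so rows that do not move let the fingers close. It gives the time, the measured TCP pose, the force, the opening and the grip force at its end, in the units of the state.
- status.get_state(): the state, without advancing time (a new reading comes with each control period).
- viewer.snapshot(name): name is "scene" or "top" or "wrist"; returns a dict with "color" (384x512x3 uint8, red, green, blue), "range_z" (384x512 float32, m along the optical axis (not along the pixel's ray), 0 where there is no reading), "intrinsics" (3x3 intrinsics, pixels), "distortion" ([k1, k2, p1, p2, k3] as OpenCV has them; the pictures are not rectified), "rvec" (rotation vector, rad) and "tvec" (3), from world to camera coordinates, as OpenCV has them; the wrist camera has in their place "T_tool_cam" (4x4, takes a point from camera to tool coordinates, whose origin is the TCP and whose axes are the flange's). Camera axes: x right, y down, z forward; pixel columns grow to the right and rows downward; lengths in m; the calibration is good to about 2 mm. A picture is of the moment at which its call begins: read the wrist's pose just before it.
- manip.job_done(): hands the job in; it is judged then, once.
The state is a dict: "time": time; "q": joint angles; "joint_velocities": joint speeds; "tau": joint torques, N m; "eef_pos": TCP position; "eef_rot": TCP orientation; "wrist_force": force on the tool from outside, world axes, zero at the start; "moment": the same for the moment, N m; "grip_width": opening from 0.0 (shut) to 1.0 (fully open); "grasp_force": force on a finger pad.
Only numpy, scipy, OpenCV 4.12 (cv2) and the standard library are available. Lean on these libraries where they do the work, as an engineer would, in place of code of your own. Each camera call takes 0.05 s, during which the arm holds its last target. There are 200 camera calls.

## Working session

There is one attempt and no reset: what is moved stays moved. The work goes in short steps, Python scripts to look and compute and a tool call to move; the robot and the scene stay as the last step left them, time stands still between calls to the robot, and variables do not carry over. Pictures are saved under pics/ and viewed, at most 14 in all, crops included, and the job is handed in when it is done.

Besides the shell and the picture viewer there is one more tool, called after "Request:" in YAML: its name, and indented under it one key for each argument. jog_arm: Moves the arm, as the interface text tells. Shift numbers are shares of 50 mm and turn numbers shares of 5 degrees, none past 1 either way. Its arguments: {"type":"object","properties":{"motion":{"type":"array"},"grip_force":{"type":"number"}},"required":["motion"]}

```bash
mkdir -p pics; ls
cat > h.py <<'E'
import numpy as np, cv2
from scipy.spatial.transform import Rotation as R
from bench import status, viewer, manip
def pose():
    s=status.get_state(); q=s["eef_rot"]; T=np.eye(4)
    T[:3,:3]=R.from_quat([q[1],q[2],q[3],q[0]]).as_matrix(); T[:3,3]=s["eef_pos"]; return T,s
def snap(n):
    T,_=pose(); d=viewer.snapshot(n)
    if n=="wrist": C=T@np.array(d["T_tool_cam"])
    else:
        W=np.eye(4); W[:3,:3]=cv2.Rodrigues(np.array(d["rvec"],float))[0]; W[:3,3]=np.ravel(d["tvec"]); C=np.linalg.inv(W)
    d["C"]=C; return d
def save(d,f,crop=None,k=1):
    im=d["color"][:,:,::-1]
    if crop: im=im[crop[1]:crop[3],crop[0]:crop[2]]
    if k!=1: im=cv2.resize(im,None,fx=k,fy=k,interpolation=cv2.INTER_CUBIC)
    cv2.imwrite("pics/"+f+".png",im)
def ray(d,px,z):
    p=cv2.undistortPoints(np.array(px,float).reshape(-1,1,2),np.array(d["intrinsics"],float),np.array(d["distortion"],float)).reshape(-1,2)
    v=np.c_[p,np.ones(len(p))]@d["C"][:3,:3].T; o=d["C"][:3,3]
    return o+v*((z-o[2])/v[:,2])[:,None]
def cloud(d):
    h,w=d["range_z"].shape; u,v=np.meshgrid(np.arange(w),np.arange(h))
    p=cv2.undistortPoints(np.stack([u,v],-1).reshape(-1,1,2).astype(float),np.array(d["intrinsics"],float),np.array(d["distortion"],float)).reshape(-1,2)
    z=d["range_z"].reshape(-1,1); P=np.c_[p*z,z]@d["C"][:3,:3].T+d["C"][:3,3]
    P[z[:,0]==0]=np.nan; return P.reshape(h,w,3)
E
python3 - <<'E'
from h import *
for n in("top","scene"):
    d=snap(n); save(d,n+"0",k=1.5); np.savez(n+"0.npz",**d); print(n,d["C"].round(3).tolist())
print(pose()[0].round(3).tolist())
E
```

```text
pics
top [[0.025, -0.998, 0.065, 0.503], [-1.0, -0.025, -0.003, 0.022], [0.005, -0.065, -0.998, 1.301], [0.0, 0.0, 0.0, 1.0]]
scene [[0.027, 0.533, -0.846, 1.407], [1.0, -0.014, 0.022, -0.013], [-0.0, -0.846, -0.533, 0.659], [0.0, 0.0, 0.0, 1.0]]
[[0.922, 0.386, -0.0, 0.251], [0.386, -0.922, 0.002, -0.599], [0.0, -0.002, -1.0, 0.249], [0.0, 0.0, 0.0, 1.0]]
```

View pics/top0.png

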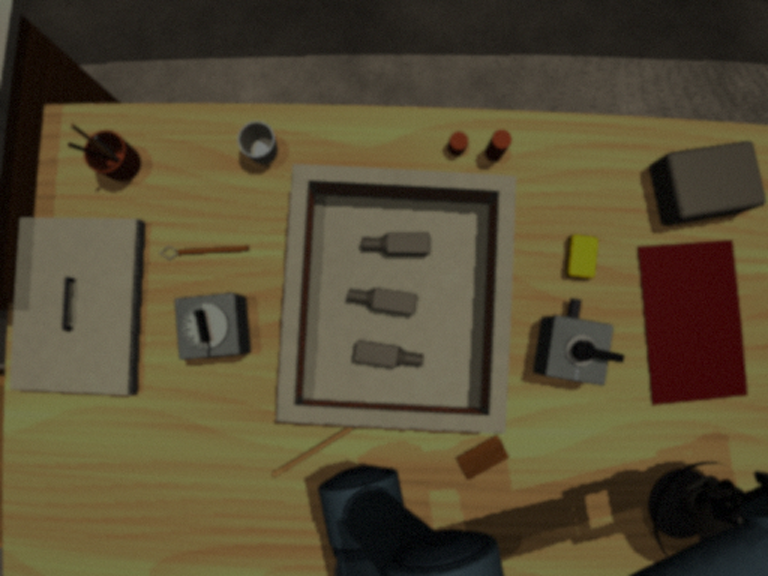

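View pics/scene0.png

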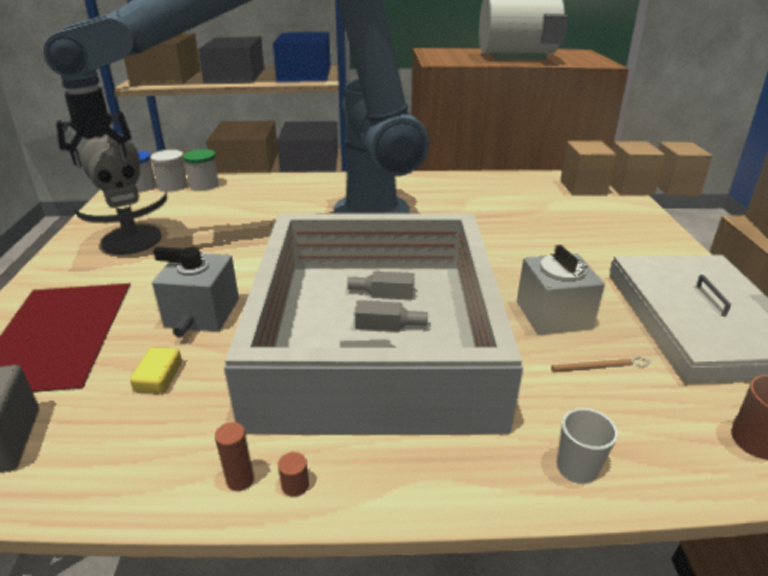

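The top view shows three bottles: about (395,243), (382,301) and (388,355). The isolator is on the right at (582,350), with its handle pointing right (-y, on). The dial is on the left at (207,325).

Run:
```python
from h import *
d=dict(np.load("top0.npz")); P=cloud(d); z=P[...,2]
def rows(m,a):
    n,l,s,c=cv2.connectedComponentsWithStats(m.astype(np.uint8))
    return [(l==i) for i in range(1,n) if s[i,4]>a]
ch=np.zeros(z.shape,bool); ch[135:265,210:322]=1
print("floor z",np.nanmedian(z[150:260,215:230]))
m=ch&(z>0.048)&(z<.1)
for c in rows(m,150):
    v,u=np.nonzero(c); r=cv2.minAreaRect(np.c_[u,v].astype(np.float32)); b=ray(d,cv2.boxPoints(r),.05)
    pts=P[c]; 
    e=b[1]-b[0] if np.linalg.norm(b[1]-b[0])>np.linalg.norm(b[2]-b[1]) else b[2]-b[1]
    ce=b.mean(0); a=e/np.linalg.norm(e); n=np.array([-a[1],a[0],0]); t=(pts-ce)@a; w=(pts-ce)@n
    lo=np.ptp(w[t<-.04]); hi=np.ptp(w[t>.04])
    if lo>hi: pass
    else: a=-a
    print("bottle mid",ce.round(3),"len",np.linalg.norm(e).round(3),"foot->mouth",a.round(3),"yaw",np.degrees(np.arctan2(a[1],a[0])).round(1),"w",lo.round(3),hi.round(3),"topz",np.nanpercentile(pts[:,2],[50,98]).round(3))
# kiln rim outer
g=(z>.138)&(z<.165); 
for c in rows(g,60):
    v,u=np.nonzero(c); r=cv2.minAreaRect(np.c_[u,v].astype(np.float32)); b=ray(d,cv2.boxPoints(r),.15)
    print("hi",r[0],len(v),b.mean(0).round(3),b[:,:2].round(3).tolist())
g=(z>.1)&(z<.13)
for c in rows(g,300):
    v,u=np.nonzero(c); r=cv2.minAreaRect(np.c_[u,v].astype(np.float32)); b=ray(d,cv2.boxPoints(r),.11)
    print("box",r[0],len(v),b.mean(0).round(3),b[:,:2].round(3).tolist())
bl=(d["color"].max(2)<45)
for nm,(x0,y0,x1,y1) in dict(sw=(365,220,425,250),dial=(125,195,155,240)).items():
    q=np.zeros_like(bl); q[y0:y1,x0:x1]=1
    for c in rows(bl&q,40):
        v,u=np.nonzero(c); r=cv2.minAreaRect(np.c_[u,v].astype(np.float32)); b=ray(d,cv2.boxPoints(r),.149); print(nm,r,b[:,:2].round(3).tolist(),b.mean(0).round(3))
save(d,"swz",(355,205,425,260),5); 
im=d["color"][:,:,::-1]; a=cv2.resize(im[190:245,112:170],None,fx=6,fy=6,interpolation=cv2.INTER_CUBIC); b=cv2.resize(im[205:260,358:420],None,fx=6,fy=6,interpolation=cv2.INTER_CUBIC)
cv2.imwrite("pics/z0.png",cv2.convertScaleAbs(np.hstack([a,b]),alpha=1.5))
```

```text
floor z 0.030611813397909193
bottle mid [0.689 0.006 0.05 ] len 0.134 foot->mouth [-0.026  1.    -0.   ] yaw 91.5 w 0.022 0.042 topz [0.071 0.077]
bottle mid [0.574 0.031 0.05 ] len 0.137 foot->mouth [ 0.127  0.992 -0.   ] yaw 82.7 w 0.025 0.042 topz [0.071 0.077]
bottle mid [0.462 0.013 0.05 ] len 0.137 foot->mouth [-0.127 -0.992  0.   ] yaw -97.3 w 0.042 0.026 topz [0.071 0.077]
hi (5.250314235687256, 58.351531982421875) 315 [0.982 0.797 0.15 ] [[0.796, 0.803], [1.171, 0.806], [1.168, 0.79], [0.794, 0.789]]
hi (264.6423645019531, 198.61578369140625) 7033 [ 0.575 -0.     0.15 ] [[0.34, 0.219], [0.823, 0.21], [0.811, -0.225], [0.327, -0.205]]
hi (133.6923065185547, 216.96156311035156) 122 [0.511 0.365 0.15 ] [[0.538, 0.38], [0.542, 0.363], [0.485, 0.349], [0.481, 0.366]]
hi (399.11004638671875, 233.85873413085938) 275 [ 0.482 -0.38   0.15 ] [[0.465, -0.332], [0.502, -0.334], [0.5, -0.427], [0.463, -0.426]]
hi (462.6538391113281, 326.26922607421875) 121 [ 0.222 -0.573  0.15 ] [[0.198, -0.533], [0.267, -0.579], [0.245, -0.614], [0.177, -0.567]]
box (6.084720134735107, 102.3541946411132
[... 262 characters left out ...]
615478515625) 943 [ 0.577 -0.001  0.11 ] [[0.369, 0.189], [0.797, 0.18], [0.786, -0.196], [0.357, -0.178]]
box (138.00990295410156, 217.09902954101562) 1547 [0.512 0.364 0.11 ] [[0.562, 0.434], [0.578, 0.311], [0.461, 0.295], [0.445, 0.417]]
box (385.67572021484375, 232.94595336914062) 1486 [ 0.483 -0.354  0.11 ] [[0.432, -0.283], [0.552, -0.302], [0.535, -0.425], [0.414, -0.405]]
sw ((397.0, 233.5), (13.0, 34.0), 90.0) [[0.5, -0.324], [0.502, -0.423], [0.466, -0.423], [0.464, -0.325]] [ 0.483 -0.374  0.149]
dial ((134.76470947265625, 217.441162109375), (22.018444061279297, 5.64019250869751), 77.47119140625) [[0.538, 0.378], [0.542, 0.362], [0.482, 0.346], [0.478, 0.362]] [0.51  0.362 0.149]
```

View pics/z0.png

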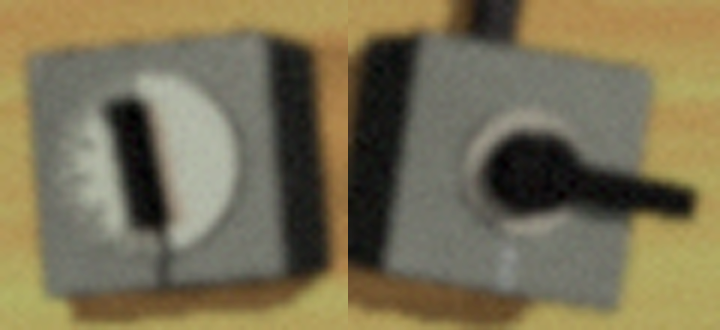

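```bash
cat >> h.py <<'E'
def tool(xdir, back):
    """rotation with tool z = -back, tool x ~ along xdir"""
    z=-np.array(back,float); z/=np.linalg.norm(z); x=np.array(xdir,float); x-=z*(x@z); x/=np.linalg.norm(x)
    return np.c_[x,np.cross(z,x),z]
def plan(wps, grip=1, step=.04, start=None):
    """wps: list of (pos, R or None). prints rows of (turn, shift, grip)"""
    T=pose()[0] if start is None else start
    p,r=T[:3,3].copy(),R.from_matrix(T[:3,:3]); rows=[]
    for q,M in wps:
        q=np.array(q,float); t=r if M is None else R.from_matrix(M)
        rv=(r.inv()*t).as_rotvec(); n=max(1,int(np.ceil(max(np.linalg.norm(q-p)/step,np.abs(rv).max()/np.radians(4.95)))))
        for i in range(n):
            s=r.inv().apply((q-p)/(n-i)); dr=(r.inv()*t).as_rotvec()/(n-i)
            a=np.round(np.degrees(dr)/5,2)+0.; b=np.round(s/.05,2)+0.; rows.append([a.tolist(),b.tolist(),grip])
            p=p+r.apply(b*.05); r=r*R.from_rotvec(np.radians(a*5))
    print(len(rows),"rows"); 
    for i in range(0,len(rows),8): print(str(rows[i:i+8]).replace(" ",""))
    T=np.eye(4); T[:3,:3]=r.as_matrix(); T[:3,3]=p; return T
def yawv(d): d=np.radians(d); return np.array([np.cos(d),np.sin(d),0])
UP=np.array([0,0,1.])
E
python3 - <<'E'
from h import *
d=dict(np.load("top0.npz"))
b=ray(d,[(389.2,233.7),(358+(690-348)/6,205+203/6)],.148); print(b, np.degrees(np.arctan2(*(b[1]-b[0])[[1,0]])))
pv=np.array([.4815,-.354,0]); pv=(pv+b[0]*[1,1,0])/2; print(pv)
u=yawv(-99.5); g=pv+.055*u; M=tool(-u,UP)
plan([(g+UP*.22,M),(g+UP*.138,M)])
E
```

```text
[[ 0.48211975 -0.35138357  0.148     ]
 [ 0.46895467 -0.42638141  0.148     ]] -99.95623501410333
[ 0.48180988 -0.35269179  0.        ]
15 rows
[[[0.0,0.0,-0.96],[0.46,-0.15,0.05],1],[[0.0,0.0,-0.96],[0.48,-0.11,0.05],1],[[0.0,0.0,-0.96],[0.48,-0.07,0.05],1],[[0.0,0.0,-0.96],[0.49,-0.03,0.05],1],[[0.0,0.0,-0.96],[0.49,0.01,0.05],1],[[0.0,0.0,-0.96],[0.49,0.05,0.05],1],[[0.0,0.0,-0.97],[0.48,0.09,0.05],1],[[0.0,0.0,-0.96],[0.47,0.13,0.05],1]]
[[[0.0,0.0,-0.97],[0.46,0.17,0.05],1],[[0.0,-0.01,-0.96],[0.44,0.2,0.05],1],[[-0.01,0.0,-0.97],[0.43,0.24,0.04],1],[[0.0,-0.01,-0.96],[0.4,0.28,0.05],1],[[0.0,0.0,0.0],[0.0,0.0,0.55],1],[[0.0,0.0,0.0],[0.0,0.0,0.55],1],[[0.0,0.0,0.0],[0.0,0.0,0.54],1]]
```

Request:
jog_arm:
  motion:
    - [[0,0,-0.96],[0.46,-0.15,0.05],1]
    - [[0,0,-0.96],[0.48,-0.11,0.05],1]
    - [[0,0,-0.96],[0.48,-0.07,0.05],1]
    - [[0,0,-0.96],[0.49,-0.03,0.05],1]
    - [[0,0,-0.96],[0.49,0.01,0.05],1]
    - [[0,0,-0.96],[0.49,0.05,0.05],1]
    - [[0,0,-0.97],[0.48,0.09,0.05],1]
    - [[0,0,-0.96],[0.47,0.13,0.05],1]

```text
time: 0.9
eef_pos: [0.3999, -0.4708, 0.2296]
eef_rot: [-0.001, 0.86, 0.51, 0.0]
wrist_force: [0.3, 0.2, 0.7]
grip_width: 1.005
grasp_force: 0.0
```

Request:
jog_arm:
  motion:
    - [[0,0,-0.97],[0.46,0.17,0.05],1]
    - [[0,0,-0.96],[0.44,0.2,0.05],1]
    - [[0,0,-0.97],[0.43,0.24,0.04],1]
    - [[0,0,-0.96],[0.4,0.28,0.05],1]
    - [[0,0,0],[0,0,0],0]
    - [[0,0,0],[0,0,0],0]

```text
time: 1.5
eef_pos: [0.4727, -0.4072, 0.2203]
eef_rot: [-0.0, 0.763, 0.646, -0.0]
wrist_force: [0.6, -0.0, 0.2]
grip_width: 0.694
grasp_force: 0.0
```

Run:
```python
from h import *
T,s=pose(); print(T.round(3).tolist(),s["grip_width"],np.round(s["q"],2))
d=snap("wrist"); save(d,"w1",k=1.5); print(np.array(d["T_tool_cam"]).round(3).tolist())
```

```text
[[0.165, 0.986, -0.001, 0.473], [0.986, -0.165, 0.0, -0.407], [0.0, -0.001, -1.0, 0.22], [0.0, 0.0, 0.0, 1.0]] 0.6938393944925633 [-0.89  0.21  1.65 -0.    1.28 -0.73]
[[-0.001, -0.963, -0.27, 0.068], [1.0, -0.001, -0.001, -0.0], [0.0, -0.27, 0.963, -0.124], [0.0, 0.0, 0.0, 1.0]]
```

View pics/w1.png

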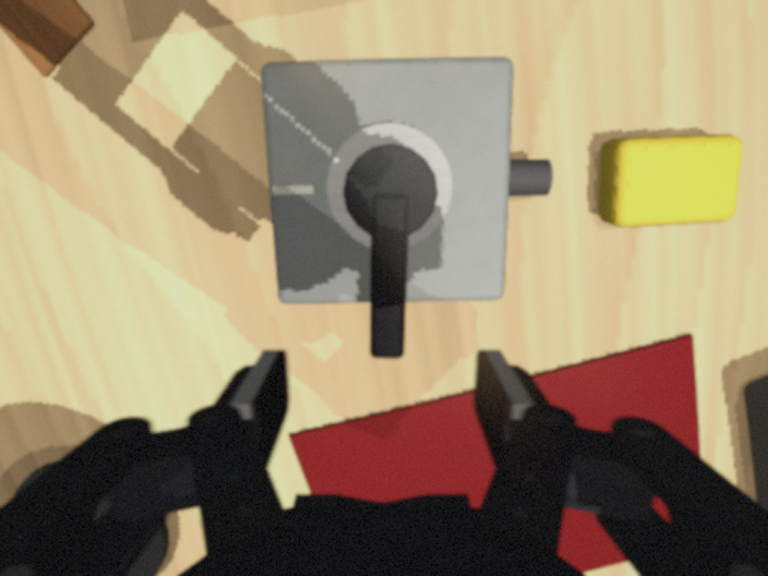

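The handle is centred between the open fingers, with the bar at (388,300) and the fingers at about 275 and 490. I'll lower and grip it.

Request:
jog_arm:
  motion:
    - [[0,0,0],[0,0.02,0.8],0]
    - [[0,0,0],[0,0,0.84],0]
    - [[0,0,0],[0,0,0],-1]
    - [[0,0,0],[0,0,0],-1]
    - [[0,0,0],[0,0,0],-1]
    - [[0,0,0],[0,0,0],-1]
  grip_force: 30

```text
time: 2.15
eef_pos: [0.4737, -0.4076, 0.1382]
eef_rot: [0.0, 0.764, 0.645, 0.0]
wrist_force: [4.3, -2.2, -17.1]
grip_width: 0.187
grasp_force: 31.1
```

Request:
jog_arm:
  motion:
    - [[0,0,1],[0.004,-0.096,0],-1]
    - [[0,0,1],[0.004,-0.096,0],-1]
    - [[0,0,1],[0.004,-0.096,0],-1]
    - [[0,0,1],[0.004,-0.096,0],-1]
    - [[0,0,1],[0.004,-0.096,0],-1]
    - [[0,0,1],[0.004,-0.096,0],-1]
    - [[0,0,1],[0.004,-0.096,0],-1]
    - [[0,0,1],[0.004,-0.096,0],-1]

```text
time: 2.95
eef_pos: [0.4425, -0.3881, 0.1382]
eef_rot: [0.0, 0.939, 0.344, 0.002]
wrist_force: [14.4, -0.1, -21.0]
grip_width: 0.192
grasp_force: 30.7
```

Request:
jog_arm:
  motion:
    - [[0,0,1],[0.004,-0.096,0],-1]
    - [[0,0,1],[0.004,-0.096,0],-1]
    - [[0,0,1],[0.004,-0.096,0],-1]
    - [[0,0,1],[0.004,-0.096,0],-1]
    - [[0,0,1],[0.004,-0.096,0],-1]
    - [[0,0,1],[0.004,-0.096,0],-1]
    - [[0,0,1],[0.004,-0.096,0],-1]
    - [[0,0,1],[0.004,-0.096,0],-1]

```text
time: 3.75
eef_pos: [0.4305, -0.3543, 0.1386]
eef_rot: [0.002, 1.0, 0.002, 0.004]
wrist_force: [21.0, -6.6, -28.7]
grip_width: 0.183
grasp_force: 29.6
```

Request:
jog_arm:
  motion:
    - [[0,0,1],[0.004,-0.096,0],-1]
    - [[0,0,1],[0.004,-0.096,0],-1]
    - [[0,0,0.4],[0,-0.04,0],-1]
    - [[0,0,0],[0,0,0],-1]

```text
time: 4.15
eef_pos: [0.4307, -0.3463, 0.1392]
eef_rot: [0.006, 0.995, -0.099, 0.004]
wrist_force: [14.7, -18.6, -31.7]
grip_width: 0.178
grasp_force: 50.4
```

Run:
```python
from h import *
T,s=pose(); print(T.round(3).tolist(),s["grip_width"],np.round(s["q"],2),s["wrist_force"],s["moment"])
```

```text
[[0.98, -0.197, 0.007, 0.431], [-0.197, -0.98, -0.012, -0.346], [0.009, 0.011, -1.0, 0.139], [0.0, 0.0, 0.0, 1.0]] 0.1783487674476735 [-0.88  0.14  1.89 -0.    1.09  0.89] [ 14.70456537 -18.62886314 -31.68959994] [-2.78397737 -2.10101156  0.91817344]
```

Request:
jog_arm:
  motion:
    - [[0,0,0],[0,0,0],0.3]
    - [[0,0,0],[0,0,0],0.3]
    - [[0,0,0],[0,0,0],0.3]
    - [[0,0,0],[0,0,-0.8],0.3]
    - [[0,0,0],[0,0,-0.8],0.3]
    - [[0,0,0],[-0.5,0.3,-0.8],1]
    - [[0,0,0],[-0.8,0,0],1]

```text
time: 4.85
eef_pos: [0.3641, -0.3479, 0.2675]
eef_rot: [0.006, 0.995, -0.1, 0.005]
wrist_force: [-0.7, -0.6, 0.8]
grip_width: 0.958
grasp_force: 0.0
```

```bash
cat > see.py <<'E'
from h import *
def bottles(d,quiet=False):
    P=cloud(d); z=P[...,2]; out=[]
    m=(z>.048)&(z<.2)&(abs(P[...,0]-.575)<.19)&(abs(P[...,1])<.16)
    n,l,s,c=cv2.connectedComponentsWithStats(m.astype(np.uint8))
    for i in range(1,n):
        if s[i,4]<120: continue
        pts=P[l==i]; v,u=np.nonzero(l==i); top=np.nanpercentile(pts[:,2],98)
        if top>.1: print("tall",np.nanmedian(pts[pts[:,2]>top-.012],0).round(3),"area",s[i,4]); continue
        r=cv2.minAreaRect(np.c_[u,v].astype(np.float32)); b=ray(d,cv2.boxPoints(r),.05)
        e=b[1]-b[0] if np.linalg.norm(b[1]-b[0])>np.linalg.norm(b[2]-b[1]) else b[2]-b[1]
        ce=b.mean(0); a=e/np.linalg.norm(e); nn=np.array([-a[1],a[0],0]); t=(pts-ce)@a; w=(pts-ce)@nn
        if np.ptp(w[t<-.04])<np.ptp(w[t>.04]): a=-a
        print("lying",ce.round(3),"len",np.linalg.norm(e).round(3),"yaw",np.degrees(np.arctan2(a[1],a[0])).round(1),"area",s[i,4])
        out.append((ce,a))
    return out
E
python3 - <<'E'
from see import *
T,s=pose(); print(T[:3,3].round(3),s["grip_width"])
d=snap("top"); bottles(d); save(d,"t2",(340,190,440,260),6)
E
```

```text
[ 0.364 -0.348  0.268] 0.9580486373686782
lying [0.687 0.006 0.05 ] len 0.134 yaw 91.5 area 569
lying [0.574 0.031 0.05 ] len 0.137 yaw 82.7 area 564
lying [0.462 0.013 0.05 ] len 0.137 yaw -97.3 area 570
```

View pics/t2.png

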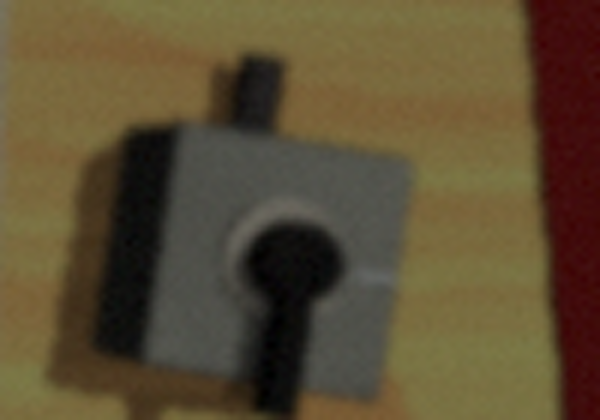

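The handle lies over the -x line, so the power is off. Next is bottle A.

Run:
```python
from see import *
m=yawv(91.5); n=np.array([.687,.006,.051])+.0475*m
a=np.radians(30); b=np.cos(a)*UP+np.sin(a)*m; M=tool(m,b)
print(n,b)
plan([([.45,-.2,.28],None),(n+b*.17,M)])
```

```text
[0.68575659 0.05348372 0.051     ] [-0.01308847  0.49982866  0.8660254 ]
26 rows
[[[0.0,0.0,0.0],[0.24,-0.64,-0.07],1],[[0.0,0.0,0.0],[0.24,-0.64,-0.07],1],[[0.0,0.0,0.0],[0.24,-0.64,-0.07],1],[[0.0,0.0,0.0],[0.25,-0.64,-0.07],1],[[0.0,0.0,0.0],[0.24,-0.63,-0.08],1],[[-0.25,-0.2,-0.96],[0.15,-0.36,0.08],1],[[-0.25,-0.2,-0.96],[0.18,-0.35,0.07],1],[[-0.25,-0.2,-0.96],[0.21,-0.33,0.05],1]]
[[[-0.25,-0.2,-0.96],[0.24,-0.31,0.04],1],[[-0.25,-0.2,-0.96],[0.27,-0.29,0.03],1],[[-0.25,-0.2,-0.96],[0.29,-0.27,0.02],1],[[-0.25,-0.2,-0.96],[0.32,-0.25,0.01],1],[[-0.25,-0.2,-0.96],[0.33,-0.22,0.0],1],[[-0.25,-0.2,-0.95],[0.35,-0.19,-0.01],1],[[-0.25,-0.2,-0.96],[0.37,-0.16,-0.02],1],[[-0.25,-0.21,-0.96],[0.38,-0.13,-0.03],1]]
[[[-0.25,-0.21,-0.95],[0.39,-0.1,-0.04],1],[[-0.25,-0.2,-0.95],[0.39,-0.06,-0.05],1],[[-0.26,-0.21,-0.96],[0.39,-0.03,-0.06],1],[[-0.25,-0.2,-0.95],[0.4,0.01,-0.06],1],[[-0.26,-0.21,-0.96],[0.39,0.04,-0.07],1],[[-0.25,-0.2,-0.95],[0.39,0.07,-0.08],1],[[-0.26,-0.21,-0.96],[0.38,0.11,-0.08],1],[[-0.25,-0.2,-0.95],[0.36,0.14,-0.08],1]]
[[[-0.26,-0.21,-0.96],[0.35,0.17,-0.09],1],[[-0.25,-0.2,-0.95],[0.33,0.2,-0.09],1]]
```

Request:
jog_arm:
  motion:
    - [[0,0,0],[0.24,-0.64,-0.07],1]
    - [[0,0,0],[0.24,-0.64,-0.07],1]
    - [[0,0,0],[0.24,-0.64,-0.07],1]
    - [[0,0,0],[0.25,-0.64,-0.07],1]
    - [[0,0,0],[0.24,-0.63,-0.08],1]
    - [[-0.25,-0.2,-0.96],[0.15,-0.36,0.08],1]
    - [[-0.25,-0.2,-0.96],[0.18,-0.35,0.07],1]
    - [[-0.25,-0.2,-0.96],[0.21,-0.33,0.05],1]

```text
time: 5.7
eef_pos: [0.4866, -0.1506, 0.2664]
eef_rot: [0.031, 0.999, 0.027, -0.029]
wrist_force: [0.5, 0.3, -0.4]
grip_width: 1.003
grasp_force: 0.0
```

Request:
jog_arm:
  motion:
    - [[-0.25,-0.2,-0.96],[0.24,-0.31,0.04],1]
    - [[-0.25,-0.2,-0.96],[0.27,-0.29,0.03],1]
    - [[-0.25,-0.2,-0.96],[0.29,-0.27,0.02],1]
    - [[-0.25,-0.2,-0.96],[0.32,-0.25,0.01],1]
    - [[-0.25,-0.2,-0.96],[0.33,-0.22,0],1]
    - [[-0.25,-0.2,-0.95],[0.35,-0.19,-0.01],1]
    - [[-0.25,-0.2,-0.96],[0.37,-0.16,-0.02],1]
    - [[-0.25,-0.21,-0.96],[0.38,-0.13,-0.03],1]

```text
time: 6.5
eef_pos: [0.5759, -0.0216, 0.2361]
eef_rot: [0.107, 0.924, 0.353, -0.103]
wrist_force: [0.4, -0.6, 0.1]
grip_width: 0.997
grasp_force: 0.0
```

Request:
jog_arm:
  motion:
    - [[-0.25,-0.21,-0.95],[0.39,-0.1,-0.04],1]
    - [[-0.25,-0.2,-0.95],[0.39,-0.06,-0.05],1]
    - [[-0.26,-0.21,-0.96],[0.39,-0.03,-0.06],1]
    - [[-0.25,-0.2,-0.95],[0.4,0.01,-0.06],1]
    - [[-0.26,-0.21,-0.96],[0.39,0.04,-0.07],1]
    - [[-0.25,-0.2,-0.95],[0.39,0.07,-0.08],1]
    - [[-0.26,-0.21,-0.96],[0.38,0.11,-0.08],1]
    - [[-0.25,-0.2,-0.95],[0.36,0.14,-0.08],1]

```text
time: 7.3
eef_pos: [0.6652, 0.1079, 0.2054]
eef_rot: [0.171, 0.736, 0.634, -0.166]
wrist_force: [0.6, -0.1, -0.2]
grip_width: 1.001
grasp_force: 0.0
```

Request:
jog_arm:
  motion:
    - [[-0.26,-0.21,-0.96],[0.35,0.17,-0.09],1]
    - [[-0.25,-0.2,-0.95],[0.33,0.2,-0.09],1]

```text
time: 7.5
eef_pos: [0.6872, 0.1402, 0.1979]
eef_rot: [0.184, 0.673, 0.693, -0.179]
wrist_force: [-0.4, -0.3, -1.8]
grip_width: 1.004
grasp_force: 0.0
```

Run:
```python
from see import *
m=yawv(91.5); n=np.array([.687,.006,.051])+.0475*m
a=np.radians(30); b=np.cos(a)*UP+np.sin(a)*m; M=tool(m,b)
T,s=pose(); print(T.round(3).tolist(),np.round(s["q"],2))
d=snap("wrist"); save(d,"w3",k=1.5)
P=cloud(d); z=P[...,2]; k=(z>.055)&(z<.1)&(np.hypot(P[...,0]-n[0],P[...,1]-n[1])<.1)
p=P[k]; t=(p-n)@m; w=(p-n)@np.array([-m[1],m[0],0])
for lo in np.arange(-.1,.04,.01):
    q=(t>lo)&(t<lo+.01)
    if q.sum()>5: print(round(lo,3),np.percentile(w[q],[3,97]).round(3),np.percentile(p[q][:,2],95).round(3))
plan([(n+b*.009,M)])
```

```text
[[-0.026, 1.0, 0.015, 0.687], [0.868, 0.03, -0.495, 0.14], [-0.496, 0.0, -0.869, 0.198], [0.0, 0.0, 0.0, 1.0]] [ 0.2   0.5   1.39 -0.52  1.38  0.31]
-0.1 [-0.021  0.017] 0.073
-0.09 [-0.021  0.017] 0.073
-0.08 [-0.021  0.016] 0.073
-0.07 [-0.022  0.017] 0.073
-0.06 [-0.021  0.016] 0.073
-0.05 [-0.022  0.017] 0.073
-0.04 [-0.022  0.092] 0.073
-0.03 [-0.019  0.094] 0.072
-0.02 [-0.014  0.097] 0.073
-0.01 [-0.013  0.099] 0.073
-0.0 [-0.014  0.099] 0.066
0.01 [-0.013  0.098] 0.065
0.02 [-0.011  0.097] 0.063
0.03 [0.089 0.094] 0.062
0.04 [0.088 0.091] 0.06
5 rows
[[[0.01,-0.01,0.02],[-0.02,-0.02,0.65],1],[[0.01,-0.01,0.02],[-0.02,-0.02,0.65],1],[[0.01,-0.02,0.02],[-0.02,-0.02,0.64],1],[[0.0,-0.01,0.01],[-0.02,-0.01,0.65],1],[[0.01,-0.02,0.02],[-0.02,-0.02,0.64],1]]
```

View pics/w3.png

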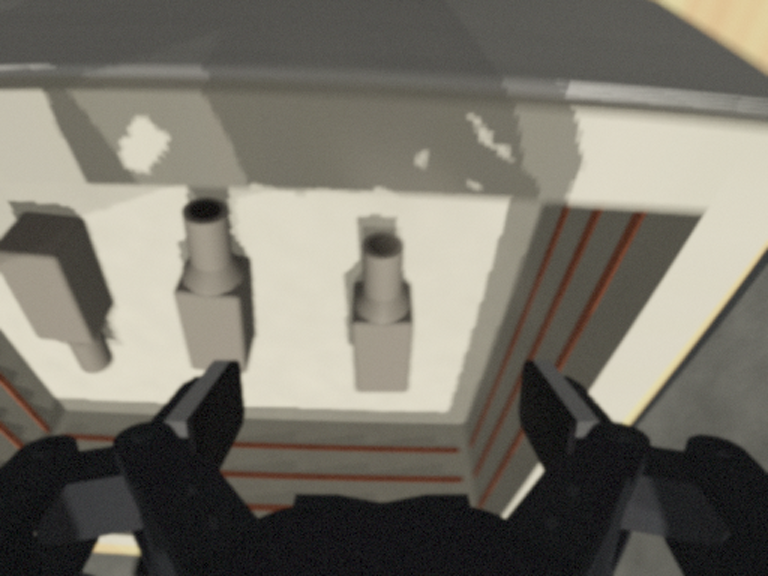

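The bottle lies under the gripper, with its neck at about (382,265) in the wrist view. I'll descend and grip the neck.

Request:
jog_arm:
  motion:
    - [[0.01,-0.01,0.02],[-0.02,-0.01,0.65],1]
    - [[0.01,-0.01,0.02],[-0.02,-0.01,0.65],0.6]
    - [[0.01,-0.02,0.02],[-0.02,-0.01,0.64],0.3]
    - [[0,-0.01,0.01],[-0.02,0,0.65],0.1]
    - [[0.01,-0.02,0.02],[-0.02,0,0.64],0.1]
    - [[0,0,0],[0,0,0],0]

```text
time: 8.15
eef_pos: [0.684, 0.0525, 0.0554]
eef_rot: [0.182, 0.678, 0.688, -0.184]
wrist_force: [-1.1, 0.3, -0.5]
grip_width: 0.497
grasp_force: 0.0
```

Request:
jog_arm:
  motion:
    - [[0,0,0],[0,0,0],-1]
    - [[0,0,0],[0,0,0],-1]
    - [[0,0,0],[0,0,0],-1]
    - [[0,0,0],[0,0,0],-1]
  grip_force: 50

```text
time: 8.55
eef_pos: [0.688, 0.0557, 0.0609]
eef_rot: [0.186, 0.677, 0.689, -0.18]
wrist_force: [0.3, 2.0, 1.9]
grip_width: 0.282
grasp_force: 51.0
```

Run:
```python
from see import *
T,s=pose(); print(T.round(3).tolist(),s["grip_width"],s["wrist_force"])
m=yawv(91.5); a=np.radians(60); b=np.sin(a-a+np.radians(30))*UP-np.cos(np.radians(30))*m; M=tool(UP,b)
p=T[:3,3].copy(); 
q=p+[0,-.03,0]; q[2]=.16
T2=plan([(p+UP*.05,None),(q,M)],grip=-1); print(T2.round(3))
```

```text
[[-0.015, 1.0, 0.013, 0.688], [0.866, 0.019, -0.5, 0.056], [-0.5, 0.004, -0.866, 0.061], [0.0, 0.0, 0.0, 1.0]] 0.2816239621181642 [0.30619067 1.95879765 1.9084085 ]
21 rows
[[[0.0,0.0,0.0],[-0.25,0.0,-0.43],-1],[[0.0,0.0,0.0],[-0.25,0.0,-0.44],-1],[[0.0,0.95,0.0],[-0.05,0.0,-0.03],-1],[[0.0,0.95,0.0],[-0.05,0.0,-0.03],-1],[[0.0,0.95,0.0],[-0.05,0.0,-0.04],-1],[[0.0,0.95,0.0],[-0.04,0.0,-0.04],-1],[[0.01,0.95,0.0],[-0.04,0.0,-0.04],-1],[[0.0,0.95,0.0],[-0.04,0.0,-0.05],-1]]
[[[0.01,0.95,0.0],[-0.03,0.0,-0.05],-1],[[0.01,0.95,-0.01],[-0.03,0.0,-0.05],-1],[[0.0,0.95,-0.01],[-0.02,0.0,-0.06],-1],[[0.01,0.95,0.0],[-0.02,0.0,-0.06],-1],[[0.0,0.94,-0.01],[-0.02,0.0,-0.06],-1],[[0.01,0.95,0.0],[-0.01,0.0,-0.06],-1],[[0.0,0.94,-0.01],[-0.01,0.0,-0.06],-1],[[0.01,0.95,0.0],[0.0,0.0,-0.06],-1]]
[[[0.0,0.94,-0.01],[0.01,0.0,-0.06],-1],[[0.01,0.95,0.0],[0.01,0.0,-0.06],-1],[[0.0,0.94,-0.01],[0.01,0.0,-0.06],-1],[[0.01,0.95,0.0],[0.02,0.0,-0.06],-1],[[0.0,0.94,-0.01],[0.03,-0.01,-0.05],-1]]
[[-0.013  1.    -0.023  0.688]
 [ 0.5    0.026  0.866  0.026]
 [ 0.866  0.    -0.5    0.16 ]
 [ 0.     0.     0.     1.   ]]
```

Request:
jog_arm:
  motion:
    - [[0,0,0],[-0.16,0,-0.28],-1]
    - [[0,0,0],[-0.16,0,-0.28],-1]
    - [[0,0,0],[-0.16,0,-0.28],-1]
    - [[0,0,0],[-0.16,0,-0.28],-1]
    - [[0,0,0],[0,0,0],-1]
  grip_force: 70

```text
time: 9.05
eef_pos: [0.689, 0.0551, 0.1281]
eef_rot: [0.187, 0.677, 0.688, -0.179]
wrist_force: [1.3, 0.1, -1.6]
grip_width: 0.277
grasp_force: 69.9
```

Request:
jog_arm:
  motion:
    - [[0,0.95,0],[-0.05,0,-0.03],-1]
    - [[0,0.95,0],[-0.05,0,-0.03],-1]
    - [[0,0.95,0],[-0.05,0,-0.04],-1]
    - [[0,0.95,0],[-0.04,0,-0.04],-1]
    - [[0,0.95,0],[-0.04,0,-0.04],-1]
    - [[0,0.95,0],[-0.04,0,-0.05],-1]
    - [[0.01,0.95,0],[-0.03,0,-0.05],-1]
    - [[0.01,0.95,0],[-0.03,0,-0.05],-1]

```text
time: 9.85
eef_pos: [0.6868, 0.0424, 0.1438]
eef_rot: [-0.051, 0.699, 0.712, 0.049]
wrist_force: [0.6, 0.5, -2.7]
grip_width: 0.277
grasp_force: 69.8
```

Request:
jog_arm:
  motion:
    - [[0,0.95,-0.01],[-0.02,0,-0.06],-1]
    - [[0.01,0.95,0],[-0.02,0,-0.06],-1]
    - [[0,0.94,-0.01],[-0.02,0,-0.06],-1]
    - [[0.01,0.95,0],[-0.01,0,-0.06],-1]
    - [[0,0.94,-0.01],[-0.01,0,-0.06],-1]
    - [[0.01,0.95,0],[0,0,-0.06],-1]
    - [[0,0.94,-0.01],[0.01,0,-0.06],-1]
    - [[0,0.95,0],[0.01,0,-0.06],-1]

```text
time: 10.65
eef_pos: [0.6871, 0.0292, 0.1645]
eef_rot: [-0.28, 0.644, 0.658, 0.272]
wrist_force: [0.3, 0.3, -2.9]
grip_width: 0.28
grasp_force: 69.8
```

Request:
jog_arm:
  motion:
    - [[0,0.94,-0.01],[0.01,0,-0.06],-1]
    - [[0,0.95,0],[0.02,0,-0.06],-1]
    - [[0,0.94,-0.01],[0.03,0,-0.05],-1]
    - [[0,0,0],[0,0,0],-1]

```text
time: 11.05
eef_pos: [0.6866, 0.0239, 0.17]
eef_rot: [-0.359, 0.607, 0.618, 0.348]
wrist_force: [-0.9, 0.2, -2.5]
grip_width: 0.279
grasp_force: 69.8
```

Run:
```python
from see import *
T,s=pose(); print(T.round(3).tolist(),s["grip_width"],s["wrist_force"],np.round(s["q"],2))
d=snap("scene"); save(d,"s4",(120,90,360,270),3)
```

```text
[[-0.007, 1.0, -0.021, 0.687], [0.501, 0.022, 0.865, 0.024], [0.866, -0.005, -0.501, 0.17], [0.0, 0.0, 0.0, 1.0]] 0.2794586311159271 [-0.89880854  0.24771644 -2.53456866] [-0.41  0.6   1.47  0.91  1.65 -0.64]
```

View pics/s4.png

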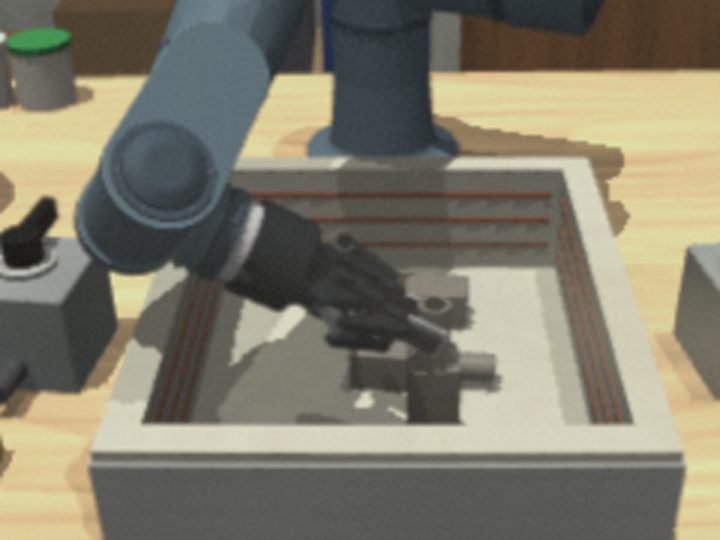

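Request:
jog_arm:
  motion:
    - [[0,0,0],[-0.09,0,0.05],-1]
    - [[0,0,0],[-0.09,0,0.05],-1]
    - [[0,0,0],[0,0,0],-1]

```text
time: 11.4
eef_pos: [0.6871, 0.0255, 0.1614]
eef_rot: [-0.358, 0.606, 0.619, 0.348]
wrist_force: [-0.0, -0.4, -2.9]
grip_width: 0.278
grasp_force: 69.9
```

Request:
jog_arm:
  motion:
    - [[0,0,0],[-0.04,0,0.025],-1]
    - [[0,0,0],[-0.04,0,0.025],-1]

```text
time: 11.6
eef_pos: [0.6876, 0.0252, 0.1576]
eef_rot: [-0.358, 0.605, 0.62, 0.349]
wrist_force: [0.0, 0.5, -2.8]
grip_width: 0.274
grasp_force: 69.8
```

Request:
jog_arm:
  motion:
    - [[0,0,0],[-0.03,0,0.02],-1]
    - [[0,0,0],[0,0,0],-1]

```text
time: 11.8
eef_pos: [0.6874, 0.0253, 0.1554]
eef_rot: [-0.358, 0.606, 0.619, 0.349]
wrist_force: [-0.2, -0.4, -1.9]
grip_width: 0.276
grasp_force: 69.8
```

Request:
jog_arm:
  motion:
    - [[0,0,0],[-0.03,0,0.02],-1]
    - [[0,0,0],[0,0,0],-1]

```text
time: 12.0
eef_pos: [0.6874, 0.0253, 0.1537]
eef_rot: [-0.358, 0.605, 0.619, 0.349]
wrist_force: [-0.2, 0.3, -1.6]
grip_width: 0.28
grasp_force: 69.8
```

Request:
jog_arm:
  motion:
    - [[0,0,0],[-0.03,0,0.02],-1]
    - [[0,0,0],[0,0,0],-1]

```text
time: 12.2
eef_pos: [0.6874, 0.0254, 0.1519]
eef_rot: [-0.358, 0.606, 0.619, 0.349]
wrist_force: [0.3, 0.5, -2.0]
grip_width: 0.278
grasp_force: 69.8
```

Request:
jog_arm:
  motion:
    - [[0,0,0],[-0.03,0,0.02],-1]
    - [[0,0,0],[0,0,0],-1]

```text
time: 12.4
eef_pos: [0.6874, 0.0255, 0.1501]
eef_rot: [-0.358, 0.606, 0.619, 0.349]
wrist_force: [0.7, -0.1, -3.0]
grip_width: 0.274
grasp_force: 69.8
```

Request:
jog_arm:
  motion:
    - [[0,0,0],[-0.03,0,0.02],-1]
    - [[0,0,0],[0,0,0],-1]

```text
time: 12.6
eef_pos: [0.6873, 0.0257, 0.1482]
eef_rot: [-0.358, 0.606, 0.619, 0.349]
wrist_force: [0.2, 0.6, -1.6]
grip_width: 0.274
grasp_force: 69.8
```

Run:
```python
from see import *
d=snap("scene"); P=cloud(d); save(d,"s5",(200,160,340,240),5)
k=(abs(P[...,0]-.69)<.06)&(abs(P[...,1]-.03)<.05)&(P[...,2]>.02)&(P[...,2]<.19)
p=P[k]
for lo in np.arange(.02,.19,.01):
    q=p[(p[:,2]>lo)&(p[:,2]<lo+.01)]
    if len(q)>4: print(round(lo,2),len(q),np.percentile(q[:,0],[50,98]).round(3),np.percentile(q[:,1],[3,97]).round(3))
```

```text
0.02 21 [0.634 0.64 ] [-0.017  0.079]
0.03 37 [0.638 0.643] [-0.019  0.076]
0.08 28 [0.709 0.711] [0.014 0.055]
0.09 62 [0.709 0.712] [0.014 0.055]
0.1 54 [0.709 0.711] [0.014 0.055]
0.11 94 [0.707 0.711] [0.014 0.055]
0.12 78 [0.701 0.707] [0.017 0.052]
0.13 11 [0.703 0.712] [0.025 0.045]
0.14 37 [0.711 0.715] [0.015 0.044]
0.15 113 [0.707 0.734] [-0.008  0.044]
0.16 196 [0.697 0.74 ] [-0.017  0.044]
0.17 144 [0.709 0.743] [-0.019  0.009]
0.18 112 [0.707 0.746] [-0.019 -0.005]
```

View pics/s5.png

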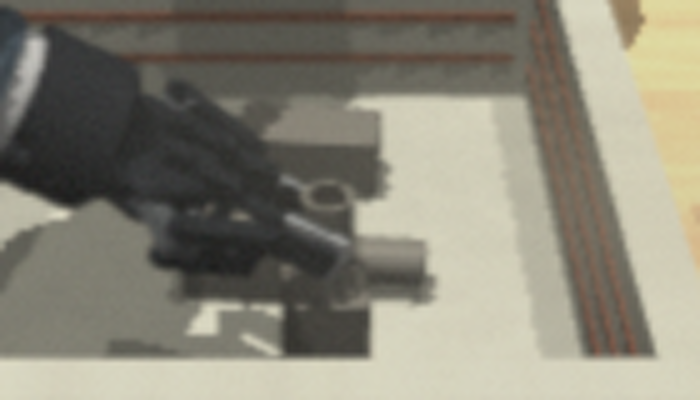

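Request:
jog_arm:
  motion:
    - [[0,0,0],[-0.03,0,0.02],-1]
    - [[0,0,0],[-0.02,0,0.01],-1]
    - [[0,0,0],[0,0,0],-1]

```text
time: 12.95
eef_pos: [0.6878, 0.0256, 0.1465]
eef_rot: [-0.358, 0.605, 0.619, 0.35]
wrist_force: [0.5, 0.0, 2.3]
grip_width: 0.277
grasp_force: 70.2
```

Request:
jog_arm:
  motion:
    - [[0,0,0],[-0.02,0,0.01],-1]
    - [[0,0,0],[-0.02,0,0.01],-1]
    - [[0,0,0],[0,0,0],-1]

```text
time: 13.25
eef_pos: [0.6883, 0.0256, 0.1464]
eef_rot: [-0.358, 0.604, 0.619, 0.351]
wrist_force: [-2.3, -1.2, 8.3]
grip_width: 0.278
grasp_force: 70.4
```

Request:
jog_arm:
  motion:
    - [[0,0,0],[0,0,0],-0.1]
    - [[0,0,0],[0,0,0],-0.1]
    - [[0,0,0],[0,0,0],-0.1]
    - [[0,0,0],[0,0,0],0.2]
    - [[0,0,0],[0,0,-0.5],0.2]
    - [[0,0,0],[0,0,-0.8],0.5]
    - [[0,0,0],[0,0,-0.8],1]
    - [[0,0,0],[0.4,0,-0.6],1]

```text
time: 14.05
eef_pos: [0.6894, -0.0837, 0.2269]
eef_rot: [-0.359, 0.607, 0.618, 0.349]
wrist_force: [1.2, 0.0, 0.2]
grip_width: 1.001
grasp_force: 0.0
```

Run:
```python
from see import *
T,s=pose(); print(T[:3,3].round(3))
d=snap("top"); bottles(d); save(d,"t6",(190,110,400,270),3.5)
```

```text
[ 0.689 -0.084  0.227]
tall [0.685 0.035 0.166] area 242
lying [0.574 0.031 0.05 ] len 0.137 yaw 82.7 area 566
lying [0.462 0.013 0.05 ] len 0.137 yaw -97.3 area 570
```

View pics/t6.png

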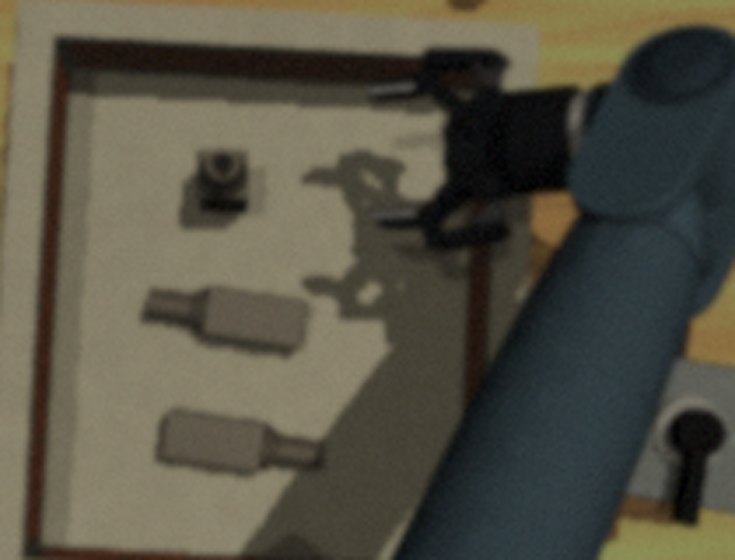

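Bottle A stands at (222,180). B and C have not moved. B is next.

Run:
```python
from see import *
m=yawv(82.7); n=np.array([.574,.031,.051])+.0475*m
L=lambda a:np.cos(np.radians(a))*UP+np.sin(np.radians(a))*m
M0=tool(yawv(85),UP); b=L(22); M=tool(m,b)
T=plan([([.6,-.04,.29],None),(n+b*.15,M)])
plan([(n+b*.011,M)],start=T)
```

```text
20 rows
[[[0.0,0.0,0.0],[0.48,-0.6,0.09],1],[[0.0,0.0,0.0],[0.49,-0.61,0.09],1],[[0.0,0.0,0.0],[0.48,-0.6,0.09],1],[[-0.03,-0.96,0.1],[0.0,-0.01,0.24],1],[[-0.03,-0.96,0.1],[0.02,-0.01,0.23],1],[[-0.03,-0.96,0.1],[0.04,-0.01,0.23],1],[[-0.03,-0.96,0.1],[0.06,-0.02,0.23],1],[[-0.03,-0.96,0.1],[0.08,-0.02,0.22],1]]
[[[-0.03,-0.96,0.11],[0.1,-0.02,0.21],1],[[-0.03,-0.96,0.1],[0.11,-0.02,0.21],1],[[-0.03,-0.96,0.11],[0.13,-0.02,0.2],1],[[-0.03,-0.96,0.1],[0.15,-0.02,0.18],1],[[-0.03,-0.96,0.11],[0.16,-0.02,0.17],1],[[-0.03,-0.96,0.1],[0.17,-0.03,0.16],1],[[-0.03,-0.96,0.11],[0.19,-0.03,0.14],1],[[-0.03,-0.96,0.1],[0.2,-0.03,0.13],1]]
[[[-0.03,-0.96,0.11],[0.21,-0.03,0.11],1],[[-0.03,-0.96,0.1],[0.21,-0.03,0.09],1],[[-0.03,-0.97,0.11],[0.22,-0.04,0.07],1],[[-0.03,-0.96,0.1],[0.23,-0.04,0.05],1]]
4 rows
[[[0.0,0.0,0.0],[0.0,0.0,0.69],1],[[0.0,0.0,0.0],[0.0,0.0,0.7],1],[[0.0,0.0,0.0],[0.0,0.0,0.69],1],[[0.0,0.0,0.0],[0.0,0.0,0.7],1]]
```

Request:
jog_arm:
  motion:
    - [[0,0,0],[0.48,-0.6,0.09],1]
    - [[0,0,0],[0.49,-0.61,0.09],1]
    - [[0,0,0],[0.48,-0.6,0.09],1]
    - [[-0.03,-0.96,0.1],[0,-0.01,0.24],1]
    - [[-0.03,-0.96,0.1],[0.02,-0.01,0.23],1]
    - [[-0.03,-0.96,0.1],[0.04,-0.01,0.23],1]
    - [[-0.03,-0.96,0.1],[0.06,-0.02,0.23],1]
    - [[-0.03,-0.96,0.1],[0.08,-0.02,0.22],1]

```text
time: 14.9
eef_pos: [0.5941, 0.0161, 0.255]
eef_rot: [-0.223, 0.681, 0.665, 0.211]
wrist_force: [-1.4, 0.1, -1.0]
grip_width: 1.002
grasp_force: 0.0
```

Request:
jog_arm:
  motion:
    - [[-0.03,-0.96,0.11],[0.1,-0.02,0.21],1]
    - [[-0.03,-0.96,0.1],[0.11,-0.02,0.21],1]
    - [[-0.03,-0.96,0.11],[0.13,-0.02,0.2],1]
    - [[-0.03,-0.96,0.1],[0.15,-0.02,0.18],1]
    - [[-0.03,-0.96,0.11],[0.16,-0.02,0.17],1]
    - [[-0.03,-0.96,0.1],[0.17,-0.03,0.16],1]
    - [[-0.03,-0.96,0.11],[0.19,-0.03,0.14],1]
    - [[-0.03,-0.96,0.1],[0.2,-0.03,0.13],1]

```text
time: 15.7
eef_pos: [0.5872, 0.0983, 0.2082]
eef_rot: [0.007, 0.738, 0.675, -0.026]
wrist_force: [0.3, -0.1, -0.5]
grip_width: 1.004
grasp_force: 0.0
```

Request:
jog_arm:
  motion:
    - [[-0.03,-0.96,0.11],[0.21,-0.03,0.11],1]
    - [[-0.03,-0.96,0.1],[0.21,-0.03,0.09],1]
    - [[-0.03,-0.97,0.11],[0.22,-0.04,0.07],1]
    - [[-0.03,-0.96,0.1],[0.23,-0.04,0.05],1]
    - [[0,0,0],[0,0,0],1]

```text
time: 16.2
eef_pos: [0.5827, 0.1409, 0.1829]
eef_rot: [0.122, 0.734, 0.652, -0.146]
wrist_force: [-0.5, -0.1, -0.1]
grip_width: 0.996
grasp_force: 0.0
```

```bash
cat > near.py <<'E'
from see import *
def near(n,m,a):
    """wrist look at neck n of a lying bottle pointing m; refine, plan descent"""
    L=lambda a:np.cos(np.radians(a))*UP+np.sin(np.radians(a))*m
    T,s=pose(); print(T[:3,3].round(3),np.round(s["q"],2))
    d=snap("wrist"); P=cloud(d); c=np.array([-m[1],m[0],0]); D=P-n; t=D@m; w=D@c; z=P[...,2]
    k=(z>.045)&(z<.09)&(t>-.13)&(t<.06)&(abs(w)<.045)
    f=lambda lo,hi:(np.percentile(w[k&(t>lo)&(t<hi)],[3,97])).round(3)
    print("t",np.percentile(t[k],[1,99]).round(3),"body w",f(-.1,-.04),"neck w",f(-.01,.015))
    b=L(a); plan([(n+b*.011+c*np.mean(f(-.01,.015)),tool(m,b))])
E
python3 - <<'E'
from near import *
m=yawv(82.7); near(np.array([.574,.031,.051])+.0475*m,m,22)
E
```

```text
[0.583 0.141 0.183] [ 0.19  0.3   1.65 -0.37  1.34  0.42]
t [-0.111  0.021] body w [-0.021  0.017] neck w [-0.013  0.01 ]
4 rows
[[[-0.02,-0.01,0.03],[-0.04,0.03,0.68],1],[[-0.02,-0.01,0.03],[-0.04,0.04,0.67],1],[[-0.02,-0.01,0.03],[-0.04,0.03,0.68],1],[[-0.02,0.0,0.02],[-0.03,0.03,0.67],1]]
```

Request:
jog_arm:
  motion:
    - [[-0.02,-0.01,0.03],[-0.04,0.03,0.68],1]
    - [[-0.02,-0.01,0.03],[-0.04,0.04,0.67],0.6]
    - [[-0.02,-0.01,0.03],[-0.04,0.03,0.68],0.3]
    - [[-0.02,0,0.02],[-0.03,0.03,0.67],0.1]
    - [[0,0,0],[0,0,0],0]
    - [[0,0,0],[0,0,0],0]

```text
time: 16.85
eef_pos: [0.5832, 0.0801, 0.0634]
eef_rot: [0.127, 0.738, 0.647, -0.142]
wrist_force: [0.1, 0.5, 0.9]
grip_width: 0.504
grasp_force: 0.0
```

Request:
jog_arm:
  motion:
    - [[0,0,0],[0,0,0],-1]
    - [[0,0,0],[0,0,0],-1]
    - [[0,0,0],[0,0,0],-1]
    - [[0,0,0],[0,0,0],-1]
  grip_force: 70

```text
time: 17.25
eef_pos: [0.5846, 0.0814, 0.0651]
eef_rot: [0.128, 0.738, 0.647, -0.141]
wrist_force: [0.3, 1.5, 6.0]
grip_width: 0.267
grasp_force: 68.8
```

Run:
```python
from see import *
T,s=pose(); print(T.round(3).tolist(),s["grip_width"],s["wrist_force"])
m=yawv(82.7); L=lambda a:np.cos(np.radians(a))*UP+np.sin(np.radians(a))*m
p=T[:3,3].copy(); q=p+[.0,-.03,0]; q[2]=.162
T2=plan([(p+UP*.065,None),(q,tool(UP,L(-66)))],grip=-1,step=.02); print(T2.round(3).tolist())
```

```text
[[0.122, 0.992, -0.042, 0.585], [0.919, -0.129, -0.372, 0.081], [-0.374, 0.007, -0.927, 0.065], [0.0, 0.0, 0.0, 1.0]] 0.2674043869006749 [0.32760687 1.49100281 6.00976667]
22 rows
[[[0.0,0.0,0.0],[-0.12,0.0,-0.3],-1],[[0.0,0.0,0.0],[-0.12,0.0,-0.3],-1],[[0.0,0.0,0.0],[-0.12,0.0,-0.3],-1],[[0.0,0.0,0.0],[-0.13,0.01,-0.31],-1],[[0.0,0.98,0.0],[-0.04,0.0,-0.02],-1],[[0.01,0.98,0.0],[-0.04,0.0,-0.02],-1],[[0.0,0.98,0.0],[-0.04,0.0,-0.03],-1],[[0.0,0.98,0.0],[-0.04,0.01,-0.03],-1]]
[[[0.01,0.98,0.0],[-0.03,0.0,-0.03],-1],[[0.0,0.98,0.0],[-0.03,0.01,-0.04],-1],[[0.01,0.98,0.0],[-0.03,0.0,-0.04],-1],[[0.0,0.98,0.0],[-0.03,0.01,-0.04],-1],[[0.01,0.98,0.0],[-0.02,0.0,-0.04],-1],[[0.0,0.97,0.0],[-0.02,0.01,-0.05],-1],[[0.0,0.98,0.0],[-0.01,0.0,-0.05],-1],[[0.01,0.97,0.0],[-0.01,0.01,-0.05],-1]]
[[[0.0,0.98,0.0],[-0.01,0.0,-0.05],-1],[[0.01,0.97,0.0],[0.0,0.01,-0.05],-1],[[0.0,0.98,0.0],[0.0,0.0,-0.05],-1],[[0.01,0.97,0.01],[0.01,0.01,-0.04],-1],[[0.0,0.98,0.0],[0.01,0.0,-0.05],-1],[[0.01,0.97,0.01],[0.02,0.01,-0.04],-1]]
[[0.052, 0.992, 0.116, 0.585], [0.404, -0.127, 0.906, 0.051], [0.913, -0.0, -0.407, 0.162], [0.0, 0.0, 0.0, 1.0]]
```

Request:
jog_arm:
  motion:
    - [[0,0,0],[-0.12,0,-0.3],-1]
    - [[0,0,0],[-0.12,0,-0.3],-1]
    - [[0,0,0],[-0.12,0,-0.3],-1]
    - [[0,0,0],[-0.13,0.01,-0.31],-1]
    - [[0,0.98,0],[-0.04,0,-0.02],-1]
    - [[0.01,0.98,0],[-0.04,0,-0.02],-1]
    - [[0,0.98,0],[-0.04,0,-0.03],-1]
    - [[0,0.98,0],[-0.04,0.01,-0.03],-1]

```text
time: 18.05
eef_pos: [0.5831, 0.0741, 0.1365]
eef_rot: [0.014, 0.751, 0.66, -0.013]
wrist_force: [0.3, 0.2, -1.3]
grip_width: 0.275
grasp_force: 68.7
```

Request:
jog_arm:
  motion:
    - [[0.01,0.98,0],[-0.03,0,-0.03],-1]
    - [[0,0.98,0],[-0.03,0.01,-0.04],-1]
    - [[0.01,0.98,0],[-0.03,0,-0.04],-1]
    - [[0,0.98,0],[-0.03,0.01,-0.04],-1]
    - [[0.01,0.98,0],[-0.02,0,-0.04],-1]
    - [[0,0.97,0],[-0.02,0.01,-0.05],-1]
    - [[0,0.98,0],[-0.01,0,-0.05],-1]
    - [[0.01,0.97,0],[-0.01,0.01,-0.05],-1]

```text
time: 18.85
eef_pos: [0.5833, 0.0601, 0.1507]
eef_rot: [-0.208, 0.712, 0.627, 0.238]
wrist_force: [-0.2, -0.1, -1.8]
grip_width: 0.267
grasp_force: 68.8
```

Request:
jog_arm:
  motion:
    - [[0,0.98,0],[-0.01,0,-0.05],-1]
    - [[0.01,0.97,0],[0,0.01,-0.05],-1]
    - [[0,0.98,0],[0,0,-0.05],-1]
    - [[0.01,0.97,0.01],[0.01,0.01,-0.04],-1]
    - [[0,0.98,0],[0.01,0,-0.05],-1]
    - [[0.01,0.97,0.01],[0.02,0.01,-0.04],-1]
    - [[0,0,0],[0,0,0],-1]

```text
time: 19.55
eef_pos: [0.583, 0.0499, 0.159]
eef_rot: [-0.361, 0.631, 0.553, 0.407]
wrist_force: [-0.5, 0.2, -2.3]
grip_width: 0.276
grasp_force: 68.9
```

```bash
cat > up.py <<'E'
from see import *
T,s=pose(); print(T.round(3).tolist(),np.round(s["q"],2))
d=snap("scene"); P=cloud(d); x,y=T[0,3],T[1,3]
p=P[(abs(P[...,0]-x)<.05)&(abs(P[...,1]-y)<.06)&(P[...,2]>.045)&(P[...,2]<.19)]
for lo in np.arange(.04,.19,.01):
    q=p[(p[:,2]>lo)&(p[:,2]<lo+.01)]
    if len(q)>4: print(round(lo,2),len(q),np.percentile(q[:,0],[50,98]).round(3),np.percentile(q[:,1],[3,97]).round(3))
E
python3 up.py
```

```text
[[0.058, 0.992, 0.115, 0.583], [0.404, -0.128, 0.906, 0.05], [0.913, -0.006, -0.408, 0.159], [0.0, 0.0, 0.0, 1.0]] [-0.48  0.4   1.84  1.03  1.57 -0.74]
0.04 8 [0.605 0.608] [0.064 0.077]
0.05 16 [0.606 0.608] [0.064 0.078]
0.06 19 [0.606 0.608] [0.061 0.076]
0.07 27 [0.605 0.608] [0.055 0.077]
0.08 28 [0.606 0.609] [0.055 0.079]
0.09 29 [0.606 0.608] [0.057 0.079]
0.1 26 [0.606 0.609] [0.056 0.078]
0.11 39 [0.605 0.61 ] [0.044 0.078]
0.12 83 [0.602 0.608] [0.041 0.082]
0.13 56 [0.597 0.603] [0.046 0.078]
0.14 20 [0.599 0.607] [0.052 0.073]
0.15 45 [0.605 0.611] [0.035 0.075]
0.16 139 [0.603 0.626] [0.001 0.072]
0.17 174 [0.593 0.631] [-0.006  0.072]
0.18 155 [0.599 0.632] [-0.007  0.032]
```

Request:
jog_arm:
  motion:
    - [[0,0,0],[-0.06,0,0.03],-1]
    - [[0,0,0],[-0.06,0,0.03],-1]
    - [[0,0,0],[0,0,0],-1]

```text
time: 19.9
eef_pos: [0.5832, 0.0515, 0.153]
eef_rot: [-0.361, 0.631, 0.554, 0.407]
wrist_force: [-0.8, 0.8, -2.5]
grip_width: 0.268
grasp_force: 68.9
```

Request:
jog_arm:
  motion:
    - [[0,0,0],[-0.04,0,0.02],-1]
    - [[0,0,0],[0,0,0],-1]

```text
time: 20.1
eef_pos: [0.5832, 0.0514, 0.1507]
eef_rot: [-0.361, 0.631, 0.553, 0.407]
wrist_force: [0.1, -0.7, -2.2]
grip_width: 0.268
grasp_force: 68.9
```

Request:
jog_arm:
  motion:
    - [[0,0,0],[-0.04,0,0.02],-1]
    - [[0,0,0],[0,0,0],-1]

```text
time: 20.3
eef_pos: [0.5836, 0.0513, 0.1498]
eef_rot: [-0.361, 0.63, 0.553, 0.408]
wrist_force: [-2.2, -1.3, 4.9]
grip_width: 0.271
grasp_force: 69.4
```

Request:
jog_arm:
  motion:
    - [[0,0,0],[-0.04,0,0.02],-1]
    - [[0,0,0],[0,0,0],-1]

```text
time: 20.5
eef_pos: [0.584, 0.0513, 0.1497]
eef_rot: [-0.362, 0.629, 0.553, 0.41]
wrist_force: [-4.7, -2.4, 13.1]
grip_width: 0.273
grasp_force: 70.0
```

Request:
jog_arm:
  motion:
    - [[0,0,0],[0.03,0,-0.01],-0.1]
    - [[0,0,0],[0,0,0],-0.1]
    - [[0,0,0],[0,0,0],-0.1]
    - [[0,0,0],[0,0,0],0.2]
    - [[0,0,0],[0,0,-0.5],0.2]
    - [[0,0,0],[0,0,-0.8],0.5]
    - [[0,0,0],[0,0,-0.8],1]
    - [[0,0,0],[0.6,0,-0.4],1]

```text
time: 21.3
eef_pos: [0.57, -0.0523, 0.2249]
eef_rot: [-0.362, 0.632, 0.551, 0.407]
wrist_force: [1.2, -0.1, 0.2]
grip_width: 1.001
grasp_force: 0.0
```

Run:
```python
from see import *
T,s=pose(); print(T.round(3).tolist(),np.round(s["q"],2))
d=snap("top"); r=bottles(d)
```

```text
[[0.062, 0.991, 0.117, 0.57], [0.402, -0.132, 0.906, -0.052], [0.914, -0.009, -0.407, 0.225], [0.0, 0.0, 0.0, 1.0]] [-0.64  0.34  1.77  0.94  1.75 -0.7 ]
tall [0.685 0.035 0.165] area 242
tall [0.579 0.06  0.166] area 231
lying [0.462 0.013 0.05 ] len 0.137 yaw -97.3 area 570
```

Run:
```python
from see import *
m=yawv(-97.3); n=np.array([.462,.013,.051])+.0475*m
b=np.cos(np.radians(40))*UP+np.sin(np.radians(40))*m
plan([([.5,-.09,.235],None),(n+b*.15,tool(-m,b))])
```

```text
9 rows
[[[0.0,0.0,0.0],[-0.11,-0.45,-0.29],1],[[0.0,0.0,0.0],[-0.11,-0.45,-0.29],1],[[0.0,0.0,0.0],[-0.1,-0.44,-0.28],1],[[0.01,-0.86,0.0],[-0.27,-0.17,-0.05],1],[[0.01,-0.86,0.0],[-0.28,-0.17,-0.03],1],[[0.01,-0.86,0.0],[-0.28,-0.17,-0.01],1],[[0.01,-0.86,0.0],[-0.28,-0.17,0.02],1],[[0.01,-0.86,0.0],[-0.27,-0.17,0.03],1]]
[[[0.0,-0.87,0.0],[-0.27,-0.17,0.06],1]]
```

Request:
jog_arm:
  motion:
    - [[0,0,0],[-0.11,-0.45,-0.29],1]
    - [[0,0,0],[-0.11,-0.45,-0.29],1]
    - [[0,0,0],[-0.1,-0.44,-0.28],1]
    - [[0.01,-0.86,0],[-0.27,-0.17,-0.05],1]
    - [[0.01,-0.86,0],[-0.28,-0.17,-0.03],1]
    - [[0.01,-0.86,0],[-0.28,-0.17,-0.01],1]
    - [[0.01,-0.86,0],[-0.28,-0.17,0.02],1]
    - [[0.01,-0.86,0],[-0.27,-0.17,0.03],1]

```text
time: 22.15
eef_pos: [0.4506, -0.1201, 0.1718]
eef_rot: [-0.252, 0.695, 0.612, 0.28]
wrist_force: [0.2, 0.3, -0.3]
grip_width: 1.003
grasp_force: 0.0
```

Request:
jog_arm:
  motion:
    - [[0,-0.87,0],[-0.27,-0.17,0.06],1]
    - [[0,0,0],[0,0,0],1]

```text
time: 22.35
eef_pos: [0.4408, -0.1254, 0.1604]
eef_rot: [-0.23, 0.705, 0.621, 0.255]
wrist_force: [0.2, 0.4, -0.3]
grip_width: 0.998
grasp_force: 0.0
```

```bash
sed -i 's/tool(m,b))\])/tool(m*np.sign(m[1]),b))])/' near.py
python3 - <<'E'
from near import *
m=yawv(-97.3); near(np.array([.462,.013,.051])+.0475*m,m,40)
E
```

```text
[ 0.441 -0.125  0.16 ] [-0.8   0.1   2.02  0.52  1.52 -0.84]
t [-0.113  0.02 ] body w [-0.016  0.023] neck w [-0.008  0.015]
4 rows
[[[-0.02,-0.01,-0.01],[0.0,0.04,0.66],1],[[-0.02,-0.01,-0.01],[0.0,0.03,0.66],1],[[-0.02,-0.01,0.0],[0.0,0.03,0.67],1],[[-0.02,-0.01,-0.01],[0.0,0.04,0.66],1]]
```

Request:
jog_arm:
  motion:
    - [[-0.02,-0.01,-0.01],[0,0.04,0.66],1]
    - [[-0.02,-0.01,-0.01],[0,0.03,0.66],0.6]
    - [[-0.02,-0.01,0],[0,0.03,0.67],0.3]
    - [[-0.02,-0.01,-0.01],[0,0.04,0.66],0.1]
    - [[0,0,0],[0,0,0],0]
    - [[0,0,0],[0,0,0],0]

```text
time: 23.0
eef_pos: [0.4591, -0.0425, 0.0596]
eef_rot: [-0.226, 0.705, 0.621, 0.256]
wrist_force: [-0.0, -0.3, 0.0]
grip_width: 0.5
grasp_force: 0.0
```

Request:
jog_arm:
  motion:
    - [[0,0,0],[0,0,0],-1]
    - [[0,0,0],[0,0,0],-1]
    - [[0,0,0],[0,0,0],-1]
    - [[0,0,0],[0,0,0],-1]

```text
time: 23.4
eef_pos: [0.4599, -0.044, 0.0606]
eef_rot: [-0.224, 0.706, 0.621, 0.257]
wrist_force: [-0.5, -3.1, 6.9]
grip_width: 0.273
grasp_force: 68.8
```

Run:
```python
from see import *
T,s=pose(); print(T.round(3).tolist(),s["grip_width"],s["wrist_force"])
m=yawv(-97.3); L=lambda a:np.cos(np.radians(a))*UP+np.sin(np.radians(a))*m
p=T[:3,3].copy(); q=p+[.0,.02,0]; q[2]=.168
T2=plan([(p+UP*.065,None),(q,tool(-UP,L(-45)))],grip=-1,step=.02); print(T2.round(3).tolist())
```

```text
[[0.096, 0.992, 0.084, 0.46], [0.762, -0.128, 0.635, -0.044], [0.64, 0.003, -0.768, 0.061], [0.0, 0.0, 0.0, 1.0]] 0.2730367029965964 [-0.45902259 -3.06140924  6.8899976 ]
22 rows
[[[0.0,0.0,0.0],[0.21,0.0,-0.25],-1],[[0.0,0.0,0.0],[0.21,0.0,-0.25],-1],[[0.0,0.0,0.0],[0.21,0.0,-0.25],-1],[[0.0,0.0,0.0],[0.2,0.0,-0.25],-1],[[0.0,-0.94,0.0],[0.05,0.0,-0.02],-1],[[0.0,-0.94,0.0],[0.05,0.0,-0.03],-1],[[0.0,-0.94,0.0],[0.04,0.0,-0.03],-1],[[0.0,-0.94,0.0],[0.04,0.0,-0.03],-1]]
[[[0.0,-0.94,0.0],[0.04,0.0,-0.04],-1],[[0.0,-0.94,0.0],[0.03,0.0,-0.04],-1],[[0.0,-0.94,0.0],[0.03,0.0,-0.04],-1],[[0.0,-0.94,0.0],[0.03,0.0,-0.04],-1],[[0.0,-0.94,0.0],[0.02,0.0,-0.05],-1],[[0.0,-0.94,0.0],[0.02,0.0,-0.05],-1],[[0.0,-0.95,0.0],[0.02,-0.01,-0.05],-1],[[0.0,-0.94,0.0],[0.01,0.0,-0.05],-1]]
[[[0.0,-0.95,0.0],[0.01,-0.01,-0.05],-1],[[0.0,-0.94,-0.01],[0.0,0.0,-0.05],-1],[[0.01,-0.95,0.0],[0.0,-0.01,-0.05],-1],[[0.0,-0.94,-0.01],[0.0,-0.01,-0.05],-1],[[0.01,-0.95,0.0],[-0.01,0.0,-0.05],-1],[[0.0,-0.94,-0.01],[-0.01,-0.01,-0.05],-1]]
[[0.09, 0.992, -0.09, 0.46], [0.702, -0.127, -0.701, -0.024], [-0.707, 0.0, -0.707, 0.168], [0.0, 0.0, 0.0, 1.0]]
```

Request:
jog_arm:
  motion:
    - [[0,0,0],[0.21,0,-0.25],-1]
    - [[0,0,0],[0.21,0,-0.25],-1]
    - [[0,0,0],[0.21,0,-0.25],-1]
    - [[0,0,0],[0.2,0,-0.25],-1]
    - [[0,-0.94,0],[0.05,0,-0.02],-1]
    - [[0,-0.94,0],[0.05,0,-0.03],-1]
    - [[0,-0.94,0],[0.04,0,-0.03],-1]
    - [[0,-0.94,0],[0.04,0,-0.03],-1]

```text
time: 24.2
eef_pos: [0.459, -0.0385, 0.134]
eef_rot: [-0.119, 0.738, 0.65, 0.136]
wrist_force: [-0.1, 0.1, -1.5]
grip_width: 0.279
grasp_force: 68.6
```

Request:
jog_arm:
  motion:
    - [[0,-0.94,0],[0.04,0,-0.04],-1]
    - [[0,-0.94,0],[0.03,0,-0.04],-1]
    - [[0,-0.94,0],[0.03,0,-0.04],-1]
    - [[0,-0.94,0],[0.03,0,-0.04],-1]
    - [[0,-0.94,0],[0.02,0,-0.05],-1]
    - [[0,-0.94,0],[0.02,0,-0.05],-1]
    - [[0,-0.95,0],[0.02,-0.01,-0.05],-1]
    - [[0,-0.94,0],[0.01,0,-0.05],-1]

```text
time: 25.0
eef_pos: [0.4595, -0.0296, 0.153]
eef_rot: [0.096, 0.743, 0.654, -0.109]
wrist_force: [-0.6, -0.3, -1.5]
grip_width: 0.28
grasp_force: 68.6
```

Request:
jog_arm:
  motion:
    - [[0,-0.95,0],[0.01,-0.01,-0.05],-1]
    - [[0,-0.94,-0.01],[0,0,-0.05],-1]
    - [[0.01,-0.95,0],[0,-0.01,-0.05],-1]
    - [[0,-0.94,-0.01],[0,-0.01,-0.05],-1]
    - [[0.01,-0.95,0],[-0.01,0,-0.05],-1]
    - [[0,-0.94,-0.01],[-0.01,-0.01,-0.05],-1]
    - [[0,0,0],[0,0,0],-1]

```text
time: 25.7
eef_pos: [0.4579, -0.0218, 0.1649]
eef_rot: [0.251, 0.692, 0.613, -0.288]
wrist_force: [-0.0, 0.7, -1.5]
grip_width: 0.28
grasp_force: 68.7
```

```bash
python3 up.py
```

```text
[[0.084, 0.992, -0.092, 0.458], [0.703, -0.124, -0.7, -0.022], [-0.706, -0.006, -0.708, 0.165], [0.0, 0.0, 0.0, 1.0]] [ 0.06  0.1   2.03 -0.8   1.3   0.53]
0.04 21 [0.477 0.481] [-0.042  0.001]
0.05 46 [0.477 0.48 ] [-0.044 -0.003]
0.06 42 [0.477 0.481] [-0.045 -0.002]
0.07 44 [0.477 0.482] [-0.045 -0.002]
0.08 42 [0.477 0.482] [-0.047 -0.003]
0.09 44 [0.477 0.482] [-0.047 -0.005]
0.1 48 [0.478 0.481] [-0.049 -0.005]
0.11 52 [0.477 0.482] [-0.049 -0.007]
0.12 59 [0.474 0.48 ] [-0.047 -0.008]
0.13 45 [0.469 0.476] [-0.043 -0.014]
0.14 22 [0.469 0.477] [-0.043 -0.02 ]
0.15 14 [0.477 0.484] [-0.043 -0.021]
0.16 39 [0.48  0.486] [-0.043 -0.014]
0.17 67 [0.468 0.487] [-0.045 -0.011]
0.18 35 [0.484 0.507] [-0.022  0.008]
```

Request:
jog_arm:
  motion:
    - [[0,-0.8,0],[0,0,0],-1]
    - [[0,0,0],[0.05,0,0.05],-1]
    - [[0,0,0],[0.04,0,0.04],-1]
    - [[0,0,0],[0,0,0],-1]

```text
time: 26.15
eef_pos: [0.4584, -0.0235, 0.1598]
eef_rot: [0.272, 0.683, 0.602, -0.311]
wrist_force: [0.6, -0.4, -2.0]
grip_width: 0.277
grasp_force: 68.7
```

Request:
jog_arm:
  motion:
    - [[0,0,0],[0.03,0,0.03],-1]
    - [[0,0,0],[0,0,0],-1]

```text
time: 26.35
eef_pos: [0.4586, -0.0234, 0.158]
eef_rot: [0.273, 0.683, 0.602, -0.311]
wrist_force: [-0.8, -0.1, -1.6]
grip_width: 0.277
grasp_force: 68.7
```

Request:
jog_arm:
  motion:
    - [[0,0,0],[0.03,0,0.03],-1]
    - [[0,0,0],[0,0,0],-1]

```text
time: 26.55
eef_pos: [0.4589, -0.0235, 0.1565]
eef_rot: [0.273, 0.683, 0.602, -0.312]
wrist_force: [-0.6, 0.8, 1.9]
grip_width: 0.283
grasp_force: 69.4
```

Request:
jog_arm:
  motion:
    - [[0,0,0],[0.03,0,0.03],-1]
    - [[0,0,0],[0,0,0],-1]

```text
time: 26.75
eef_pos: [0.4594, -0.0239, 0.1564]
eef_rot: [0.274, 0.682, 0.601, -0.313]
wrist_force: [-3.7, 3.9, 12.1]
grip_width: 0.272
grasp_force: 70.1
```

Request:
jog_arm:
  motion:
    - [[0,0,0],[0.03,0,0.03],-1]
    - [[0,0,0],[0,0,0],-1]

```text
time: 26.95
eef_pos: [0.4598, -0.0243, 0.1564]
eef_rot: [0.275, 0.682, 0.6, -0.313]
wrist_force: [-6.2, 6.1, 22.0]
grip_width: 0.274
grasp_force: 71.2
```

Request:
jog_arm:
  motion:
    - [[0,0,0],[-0.04,0,-0.05],-1]
    - [[0,0,0],[0,0,0],-0.1]
    - [[0,0,0],[0,0,0],-0.1]
    - [[0,0,0],[0,0,0],0.2]
    - [[0,0,0],[0,0,-0.5],0.2]
    - [[0,0,0],[0,0,-0.8],0.5]
    - [[0,0,0],[0,0,-0.8],1]
    - [[0,0,0],[-0.6,0,-0.6],1]

```text
time: 27.75
eef_pos: [0.4686, 0.0601, 0.2649]
eef_rot: [0.272, 0.681, 0.604, -0.313]
wrist_force: [0.6, -0.3, 0.5]
grip_width: 0.997
grasp_force: 0.0
```

Run:
```python
from see import *
T,s=pose(); print(T.round(3).tolist(),np.round(s["q"],2))
d=snap("top"); r=bottles(d)
pv=np.array([.4818,-.3527,0]); u=yawv(171); g=pv+.055*u
T=plan([([.42,-.12,.30],None),(g+UP*.25,tool(-u,UP))],step=.045)
plan([(g+UP*.138,tool(-u,UP))],start=T,grip=0)
```

```text
[[0.075, 0.992, -0.098, 0.469], [0.653, -0.123, -0.748, 0.06], [-0.754, -0.008, -0.657, 0.265], [0.0, 0.0, 0.0, 1.0]] [ 0.24  0.07  1.88 -0.78  1.58  0.51]
tall [0.685 0.035 0.166] area 241
tall [0.579 0.06  0.166] area 231
tall [ 0.453 -0.03   0.166] area 231
23 rows
[[[0.0,0.0,0.0],[-0.57,-0.12,0.49],1],[[0.0,0.0,0.0],[-0.57,-0.12,0.49],1],[[0.0,0.0,0.0],[-0.56,-0.12,0.49],1],[[0.0,0.0,0.0],[-0.57,-0.11,0.49],1],[[0.0,0.0,0.0],[-0.56,-0.12,0.48],1],[[0.44,0.42,0.95],[-0.12,0.04,0.22],1],[[0.44,0.42,0.95],[-0.12,0.06,0.22],1],[[0.43,0.42,0.95],[-0.13,0.08,0.21],1]]
[[[0.43,0.41,0.95],[-0.13,0.09,0.2],1],[[0.44,0.42,0.95],[-0.13,0.11,0.19],1],[[0.43,0.42,0.95],[-0.12,0.13,0.18],1],[[0.43,0.41,0.95],[-0.12,0.15,0.17],1],[[0.44,0.41,0.95],[-0.11,0.16,0.16],1],[[0.43,0.42,0.95],[-0.1,0.18,0.15],1],[[0.44,0.41,0.95],[-0.09,0.19,0.14],1],[[0.43,0.42,0.95],[-0.08,0.2,0.13],1]]
[[[0.44,0.42,0.95],[-0.07,0.21,0.12],1],[[0.43,0.41,0.96],[-0.06,0.22,0.11],1],[[0.44,0.42,0.95],[-0.04,0.23,0.11],1],[[0.43,0.41,0.96],[-0.02,0.24,0.09],1],[[0.44,0.42,0.95],[-0.01,0.24,0.09],1],[[0.43,0.41,0.96],[0.01,0.25,0.07],1],[[0.43,0.42,0.95],[0.03,0.25,0.07],1]]
3 rows
[[[0.0,0.0,0.0],[0.0,0.0,0.75],0],[[0.0,0.0,0.0],[0.0,0.0,0.74],0],[[0.0,0.0,0.0],[0.0,0.0,0.75],0]]
```

All three stand, spaced more than 100 mm apart. The isolator is next.

Request:
jog_arm:
  motion:
    - [[0,0,0],[-0.57,-0.12,0.49],1]
    - [[0,0,0],[-0.57,-0.12,0.49],1]
    - [[0,0,0],[-0.56,-0.12,0.49],1]
    - [[0,0,0],[-0.57,-0.11,0.49],1]
    - [[0,0,0],[-0.56,-0.12,0.48],1]
    - [[0.44,0.42,0.95],[-0.12,0.04,0.22],1]
    - [[0.44,0.42,0.95],[-0.12,0.06,0.22],1]
    - [[0.43,0.42,0.95],[-0.13,0.08,0.21],1]

```text
time: 28.6
eef_pos: [0.4179, -0.1599, 0.2837]
eef_rot: [0.236, 0.784, 0.507, -0.271]
wrist_force: [0.2, 0.2, 0.1]
grip_width: 1.0
grasp_force: 0.0
```

Request:
jog_arm:
  motion:
    - [[0.43,0.41,0.95],[-0.13,0.09,0.2],1]
    - [[0.44,0.42,0.95],[-0.13,0.11,0.19],1]
    - [[0.43,0.42,0.95],[-0.12,0.13,0.18],1]
    - [[0.43,0.41,0.95],[-0.12,0.15,0.17],1]
    - [[0.44,0.41,0.95],[-0.11,0.16,0.16],1]
    - [[0.43,0.42,0.95],[-0.1,0.18,0.15],1]
    - [[0.44,0.41,0.95],[-0.09,0.19,0.14],1]
    - [[0.43,0.42,0.95],[-0.08,0.2,0.13],1]

```text
time: 29.4
eef_pos: [0.4213, -0.259, 0.2624]
eef_rot: [0.118, 0.961, 0.209, -0.138]
wrist_force: [0.4, 0.2, -0.4]
grip_width: 1.001
grasp_force: 0.0
```

Request:
jog_arm:
  motion:
    - [[0.44,0.42,0.95],[-0.07,0.21,0.12],1]
    - [[0.43,0.41,0.96],[-0.06,0.22,0.11],1]
    - [[0.44,0.42,0.95],[-0.04,0.23,0.11],1]
    - [[0.43,0.41,0.96],[-0.02,0.24,0.09],1]
    - [[0.44,0.42,0.95],[-0.01,0.24,0.09],1]
    - [[0.43,0.41,0.96],[0.01,0.25,0.07],1]
    - [[0.43,0.42,0.95],[0.03,0.25,0.07],0]
    - [[0,0,0],[0,0,0],0]

```text
time: 30.2
eef_pos: [0.4222, -0.3475, 0.2418]
eef_rot: [0.0, 0.997, -0.082, -0.005]
wrist_force: [-1.2, 0.4, 0.8]
grip_width: 0.695
grasp_force: 0.0
```

Run:
```python
from see import *
T,s=pose(); print(T.round(3).tolist(),np.round(s["q"],2))
pv=np.array([.4818,-.3527,0])
d=snap("wrist"); P=cloud(d); z=P[...,2]
k=(z>.135)&(z<.16)&(np.hypot(P[...,0]-pv[0],P[...,1]-pv[1])<.09)&(np.hypot(P[...,0]-pv[0],P[...,1]-pv[1])>.035)
q=P[k]; c=q[:,:2].mean(0); w,v=np.linalg.eigh(np.cov(q[:,:2].T)); a=v[:,1]; a=a if a[0]<0 else -a
yw=np.degrees(np.arctan2(a[1],a[0])); print("bar centre",c.round(4),"yaw",yw.round(1),k.sum(), np.median(q[:,2]))
u=yawv(yw); g=np.r_[c,0]+u*((pv[:2]-c)@u[:2]+.055)
print(g); plan([(g+UP*.138,tool(-yawv(171),UP))],grip=0)
```

```text
[[0.987, -0.163, -0.01, 0.422], [-0.163, -0.987, 0.0, -0.347], [-0.01, 0.001, -1.0, 0.242], [0.0, 0.0, 0.0, 1.0]] [-0.89  0.02  1.83 -0.01  1.31  0.84]
bar centre [ 0.43   -0.3472] yaw 171.1 1003 0.14795637761705133
[ 0.42707018 -0.3466911   0.        ]
3 rows
[[[0.01,0.04,-0.01],[0.04,0.0,0.69],0],[[0.0,0.04,-0.02],[0.03,-0.01,0.69],0],[[0.01,0.04,-0.01],[0.03,0.0,0.7],0]]
```

Request:
jog_arm:
  motion:
    - [[0.01,0.04,-0.01],[0.04,0,0.69],0]
    - [[0,0.04,-0.02],[0.03,-0.01,0.69],0]
    - [[0.01,0.04,-0.01],[0.03,0,0.7],0]
    - [[0,0,0],[0,0,0],-1]
    - [[0,0,0],[0,0,0],-1]
    - [[0,0,0],[0,0,0],-1]
    - [[0,0,0],[0,0,0],-1]
  grip_force: 40

```text
time: 30.95
eef_pos: [0.4275, -0.3462, 0.1387]
eef_rot: [0.001, 0.997, -0.077, 0.0]
wrist_force: [0.1, -4.0, -14.5]
grip_width: 0.174
grasp_force: 44.4
```

Request:
jog_arm:
  motion:
    - [[0,0,-1],[0.004,0.096,0],-1]
    - [[0,0,-1],[0.004,0.096,0],-1]
    - [[0,0,-1],[0.004,0.096,0],-1]
    - [[0,0,-1],[0.004,0.096,0],-1]
    - [[0,0,-1],[0.004,0.096,0],-1]
    - [[0,0,-1],[0.004,0.096,0],-1]
    - [[0,0,-1],[0.004,0.096,0],-1]
    - [[0,0,-1],[0.004,0.096,0],-1]

```text
time: 31.75
eef_pos: [0.435, -0.3843, 0.1387]
eef_rot: [0.002, 0.963, 0.268, 0.001]
wrist_force: [2.1, -7.6, -15.9]
grip_width: 0.179
grasp_force: 44.1
```

Request:
jog_arm:
  motion:
    - [[0,0,-1],[0.004,0.096,0],-1]
    - [[0,0,-1],[0.004,0.096,0],-1]
    - [[0,0,-1],[0.004,0.096,0],-1]
    - [[0,0,-1],[0.004,0.096,0],-1]
    - [[0,0,-1],[0.004,0.096,0],-1]
    - [[0,0,-1],[0.004,0.096,0],-1]
    - [[0,0,-1],[0.004,0.096,0],-1]
    - [[0,0,-1],[0.004,0.096,0],-1]

```text
time: 32.55
eef_pos: [0.4654, -0.4094, 0.1389]
eef_rot: [0.004, 0.814, 0.581, 0.001]
wrist_force: [8.4, -12.9, -20.2]
grip_width: 0.177
grasp_force: 45.0
```

Request:
jog_arm:
  motion:
    - [[0,0,-1],[0.004,0.096,0],-1]
    - [[0,0,-1],[0.004,0.096,0],-1]
    - [[0,0,-0.6],[0,0.06,0],-1]
    - [[0,0,0],[0,0,0],-1]

```text
time: 32.95
eef_pos: [0.477, -0.4122, 0.1389]
eef_rot: [0.004, 0.744, 0.668, -0.0]
wrist_force: [4.7, -12.5, -18.2]
grip_width: 0.178
grasp_force: 53.9
```

Run:
```python
from h import *
T,s=pose(); print(T.round(3).tolist(),s["grip_width"],s["wrist_force"],s["moment"])
print("tool x yaw",np.degrees(np.arctan2(T[1,0],T[0,0])))
```

```text
[[0.108, 0.994, 0.005, 0.477], [0.994, -0.108, -0.005, -0.412], [-0.005, 0.005, -1.0, 0.139], [0.0, 0.0, 0.0, 1.0]] 0.17789119953059665 [  4.74989311 -12.5423907  -18.15014028] [-1.74205149 -0.45293748 -1.25094827]
tool x yaw 83.81496682535955
```

Request:
jog_arm:
  motion:
    - [[0,0,0],[0,0,0],0.1]
    - [[0,0,0],[0,0,0],0.1]
    - [[0,0,0],[0,0,0],0.1]
    - [[0,0,0],[0,0,-0.7],0.3]
    - [[0,0,0],[0,0,-0.8],0.3]
    - [[0,0,0],[0,0,-0.8],0.3]
    - [[0,0,0],[0,0,0],0.3]

```text
time: 33.65
eef_pos: [0.479, -0.4121, 0.2631]
eef_rot: [0.008, 0.743, 0.67, 0.0]
wrist_force: [-0.6, -0.7, 0.2]
grip_width: 0.655
grasp_force: 0.0
```

Run:
```python
from see import *
T,s=pose(); print(T[:3,3].round(3),np.round(s["q"],2))
pv=np.array([.4818,-.3545,0])
d=snap("wrist"); P=cloud(d); z=P[...,2]; r=np.hypot(P[...,0]-pv[0],P[...,1]-pv[1])
q=P[(z>.135)&(z<.16)&(r<.09)&(r>.035)]; c=q[:,:2].mean(0); w,v=np.linalg.eigh(np.cov(q[:,:2].T)); a=v[:,1]; a=a if a[1]<0 else -a
print("bar",c.round(4),"yaw",np.degrees(np.arctan2(a[1],a[0])).round(1))
d=snap("top"); bottles(d)
# go to dial
g=np.array([.511,.363,0])
T=plan([([.40,-.30,.32],None),([.40,.2,.34],None),(g+UP*.25,tool(yawv(100),UP))],step=.048)
```

```text
[ 0.479 -0.412  0.263] [-0.89  0.18  1.6   0.    1.34 -0.79]
bar [ 0.477  -0.4082] yaw -98.6
tall [0.685 0.035 0.165] area 241
tall [0.579 0.06  0.166] area 230
tall [ 0.453 -0.03   0.165] area 231
20 rows
[[[0.0,0.0,0.0],[0.51,-0.44,-0.32],1],[[0.0,0.0,0.0],[0.51,-0.44,-0.32],1],[[0.0,0.0,0.0],[0.5,-0.44,-0.32],1],[[0.0,0.0,0.0],[0.51,-0.43,-0.33],1],[[0.0,0.0,0.0],[0.9,-0.09,-0.04],1],[[0.0,0.0,0.0],[0.9,-0.09,-0.04],1],[[0.0,0.0,0.0],[0.9,-0.09,-0.04],1],[[0.0,0.0,0.0],[0.91,-0.1,-0.04],1]]
[[[0.0,0.0,0.0],[0.9,-0.09,-0.04],1],[[0.0,0.0,0.0],[0.91,-0.1,-0.04],1],[[0.0,0.0,0.0],[0.9,-0.09,-0.04],1],[[0.0,0.0,0.0],[0.91,-0.1,-0.04],1],[[0.0,0.0,0.0],[0.9,-0.09,-0.04],1],[[0.0,0.0,0.0],[0.91,-0.1,-0.04],1],[[0.0,0.0,0.0],[0.9,-0.09,-0.03],1],[[0.01,0.01,-0.64],[0.7,0.37,0.36],1]]
[[[0.01,0.01,-0.64],[0.67,0.41,0.36],1],[[0.01,0.01,-0.63],[0.65,0.45,0.36],1],[[0.01,0.01,-0.64],[0.62,0.48,0.36],1],[[0.01,0.0,-0.63],[0.6,0.52,0.36],1]]
```

Request:
jog_arm:
  motion:
    - [[0,0,0],[0.51,-0.44,-0.32],1]
    - [[0,0,0],[0.51,-0.44,-0.32],1]
    - [[0,0,0],[0.5,-0.44,-0.32],1]
    - [[0,0,0],[0.51,-0.43,-0.33],1]
    - [[0,0,0],[0.9,-0.09,-0.04],1]
    - [[0,0,0],[0.9,-0.09,-0.04],1]
    - [[0,0,0],[0.9,-0.09,-0.04],1]
    - [[0,0,0],[0.91,-0.1,-0.04],1]

```text
time: 34.55
eef_pos: [0.3991, -0.1162, 0.3247]
eef_rot: [-0.0, 0.743, 0.669, 0.0]
wrist_force: [1.7, 0.4, 0.0]
grip_width: 0.998
grasp_force: 0.0
```

Request:
jog_arm:
  motion:
    - [[0,0,0],[0.9,-0.09,-0.04],1]
    - [[0,0,0],[0.91,-0.1,-0.04],1]
    - [[0,0,0],[0.9,-0.09,-0.04],1]
    - [[0,0,0],[0.91,-0.1,-0.04],1]
    - [[0,0,0],[0.9,-0.09,-0.04],1]
    - [[0,0,0],[0.91,-0.1,-0.04],1]
    - [[0,0,0],[0.9,0.4,0.3],1]
    - [[0,0,0],[0.6,0.8,0.6],1]

```text
time: 35.35
eef_pos: [0.4602, 0.222, 0.2984]
eef_rot: [0.001, 0.741, 0.671, 0.002]
wrist_force: [0.2, -0.4, 1.3]
grip_width: 0.999
grasp_force: 0.0
```

Request:
jog_arm:
  motion:
    - [[0,0,0],[0.4,0.8,0.7],1]
    - [[0,0,0],[0,0,0],0]
    - [[0,0,0],[0,0,0],0]

```text
time: 35.65
eef_pos: [0.4963, 0.2321, 0.2637]
eef_rot: [-0.001, 0.743, 0.67, -0.002]
wrist_force: [0.5, 0.1, 1.0]
grip_width: 0.692
grasp_force: 0.0
```

Run:
```python
from see import *
T,s=pose(); print(T.round(3).tolist(),np.round(s["q"],2))
d=snap("wrist"); np.savez("dial.npz",**d); save(d,"dial",k=1.5)
```

```text
[[0.103, 0.995, -0.005, 0.496], [0.995, -0.103, -0.002, 0.232], [-0.002, -0.005, -1.0, 0.264], [0.0, 0.0, 0.0, 1.0]] [ 0.23 -0.    1.8  -0.    1.35  0.33]
```

View pics/dial.png

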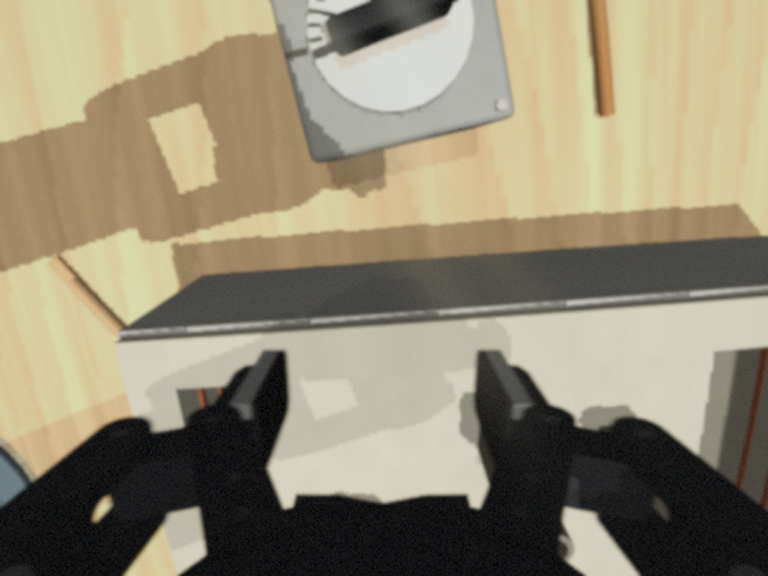

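The dial is cut off at the top of the frame, around (390,40), so I'll move 75 mm closer.

Request:
jog_arm:
  motion:
    - [[0,0,0],[0.75,0,0],0]
    - [[0,0,0],[0.75,0,0],0]
    - [[0,0,0],[0,0,0],0]

```text
time: 36.0
eef_pos: [0.5048, 0.3093, 0.27]
eef_rot: [0.001, 0.742, 0.671, 0.003]
wrist_force: [-1.2, -0.7, 0.2]
grip_width: 0.498
grasp_force: 0.0
```

Run:
```python
from see import *
T,s=pose(); print(T.round(3).tolist(),np.round(s["q"],2))
d=snap("wrist"); np.savez("dial.npz",**d); save(d,"dial2",(120,40,400,240),2.8)
```

```text
[[0.101, 0.995, 0.006, 0.505], [0.995, -0.101, 0.002, 0.309], [0.003, 0.006, -1.0, 0.27], [0.0, 0.0, 0.0, 1.0]] [0.36 0.09 1.7  0.   1.35 0.46]
```

View pics/dial2.png

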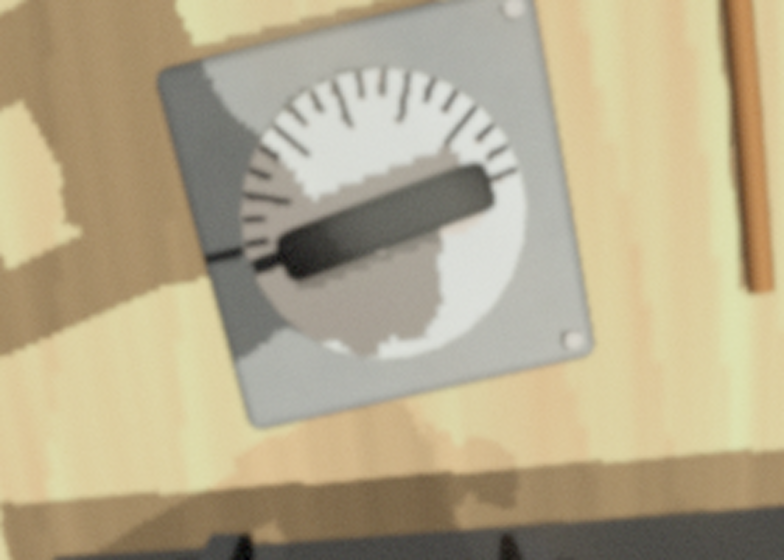

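The index line runs at (207,258)-(242,250), and the zero line is just past it at (265,264). The reading is therefore small, and I'll work it out from the geometry.

```bash
cat > dial.py <<'E'
from see import *
def an(a): return np.degrees(np.arctan2(a[1],a[0]))
def bar(d):
    P=cloud(d); z=P[...,2]; k=(z>.142)&(z<.16)&(np.hypot(P[...,0]-.511,P[...,1]-.363)<.06)
    r=cv2.minAreaRect((P[k][:,:2]*1000).astype(np.float32)); b=cv2.boxPoints(r)/1000
    e=b[1]-b[0] if np.linalg.norm(b[1]-b[0])>np.linalg.norm(b[2]-b[1]) else b[2]-b[1]
    w,v=np.linalg.eigh(np.cov(P[k][:,:2].T)); 
    print("bar c",b.mean(0).round(4),"rect",np.round(r[1],1),"yaw rect",an(e)%180,"pca",an(v[:,1])%180); return b.mean(0),an(v[:,1])%180
def boxyaw(d):
    P=cloud(d); z=P[...,2]; k=(z>.104)&(z<.115)&(np.hypot(P[...,0]-.511,P[...,1]-.363)<.1)
    r=cv2.minAreaRect((P[k][:,:2]*1000).astype(np.float32)); print("box",np.round(r,2) if 0 else r)
E
python3 - <<'E'
from dial import *
d=dict(np.load("dial.npz")); bar(d); boxyaw(d)
c=lambda L:[(120+u/2.8,40+v/2.8) for u,v in L]
P=cloud(d)
for u,v in c([(300,330),(480,260)]): print("dial top z",P[int(v),int(u)])
i=ray(d,c([(207,258),(242,250)]),.11); print("index",i[:,:2].round(4),an(i[1]-i[0]))
e=ray(d,c([(258,425),(590,350),(535,5),(162,75)]),.11); print("box",e.mean(0).round(4),an(e[1]-e[0]),an(e[2]-e[3]),an(e[2]-e[1])-90,an(e[3]-e[0])-90)
zl=ray(d,c([(255,268),(280,257)]),.12); print("zero",zl[:,:2].round(4))
ce=e.mean(0)
for nm,p in(("idx",i.mean(0)),("zero",zl.mean(0))): print(nm,an(p-ce)%360)
E
```

```text
bar c [0.5132 0.3664] rect [61.5 14.3] yaw rect 14.946212 pca 14.744206471813612
box ((513.2656860351562, 366.244140625), (120.68496704101562, 120.49775695800781), 7.3140106201171875)
dial top z [0.48381543 0.33461404 0.11997899]
dial top z [0.54177303 0.35057686 0.11891173]
index [[0.456  0.3586]
 [0.4676 0.3599]] 6.49111688100322
box [0.5145 0.3643 0.11  ] 7.216462683060875 4.236508854152575 6.24110737987381 7.299266974661563
zero [[0.4723 0.3546]
 [0.4805 0.3571]]
idx 185.46100452703402
zero 192.47211756801312
```

Run:
```python
from dial import *
g=np.array([.5132,.3664,0]); M=tool(yawv(14.8),UP)
plan([(g+UP*.23,M),(g+UP*.145,M)],grip=0)
```

```text
18 rows
[[[0.0,0.0,0.93],[0.08,0.0,0.05],0],[[0.0,0.0,0.92],[0.08,0.0,0.05],0],[[0.0,0.0,0.93],[0.08,-0.01,0.05],0],[[0.0,0.0,0.92],[0.08,-0.02,0.05],0],[[0.0,-0.01,0.93],[0.08,-0.02,0.05],0],[[0.0,-0.01,0.92],[0.07,-0.03,0.05],0],[[0.0,0.0,0.93],[0.07,-0.03,0.05],0],[[0.0,-0.01,0.92],[0.07,-0.04,0.06],0]]
[[[0.01,-0.01,0.93],[0.06,-0.04,0.05],0],[[0.0,0.0,0.92],[0.06,-0.05,0.06],0],[[0.01,-0.01,0.93],[0.06,-0.06,0.05],0],[[0.0,0.0,0.92],[0.05,-0.06,0.06],0],[[0.01,0.0,0.93],[0.05,-0.06,0.05],0],[[0.0,-0.01,0.92],[0.04,-0.07,0.06],0],[[0.01,0.0,0.93],[0.03,-0.06,0.05],0],[[0.0,0.0,0.0],[0.0,0.0,0.57],0]]
[[[0.0,0.0,0.0],[0.0,0.0,0.57],0],[[0.0,0.0,0.0],[0.0,0.0,0.56],0]]
```

Request:
jog_arm:
  motion:
    - [[0,0,0.93],[0.08,0,0.05],0]
    - [[0,0,0.92],[0.08,0,0.05],0]
    - [[0,0,0.93],[0.08,-0.01,0.05],0]
    - [[0,0,0.92],[0.08,-0.02,0.05],0]
    - [[0,-0.01,0.93],[0.08,-0.02,0.05],0]
    - [[0,-0.01,0.92],[0.07,-0.03,0.05],0]
    - [[0,0,0.93],[0.07,-0.03,0.05],0]
    - [[0,-0.01,0.92],[0.07,-0.04,0.06],0]

```text
time: 36.85
eef_pos: [0.5097, 0.3372, 0.2486]
eef_rot: [0.001, 0.918, 0.397, 0.001]
wrist_force: [-0.6, -1.1, -0.1]
grip_width: 0.505
grasp_force: 0.0
```

Request:
jog_arm:
  motion:
    - [[0.01,-0.01,0.93],[0.06,-0.04,0.05],0]
    - [[0,0,0.92],[0.06,-0.05,0.06],0]
    - [[0.01,-0.01,0.93],[0.06,-0.06,0.05],0]
    - [[0,0,0.92],[0.05,-0.06,0.06],0]
    - [[0.01,0,0.93],[0.05,-0.06,0.05],0]
    - [[0,-0.01,0.92],[0.04,-0.07,0.06],0]
    - [[0.01,0,0.93],[0.03,-0.06,0.05],0]
    - [[0,0,0],[0,0,0],0]

```text
time: 37.65
eef_pos: [0.5133, 0.364, 0.229]
eef_rot: [0.0, 0.992, 0.127, -0.001]
wrist_force: [-0.5, -0.0, 0.6]
grip_width: 0.501
grasp_force: 0.0
```

Run:
```python
from dial import *
T,s=pose(); print(T[:3,3].round(4),an(T[:2,0]))
g=np.array([.5132,.3664,0]); M=tool(yawv(14.8),UP); plan([(g+UP*.145,M)],grip=0)
```

```text
[0.5133 0.364  0.229 ] 14.618399169588495
3 rows
[[[0.0,0.01,-0.01],[0.0,-0.02,0.56],0],[[0.0,0.01,-0.01],[0.01,-0.01,0.56],0],[[0.0,0.0,-0.02],[0.0,-0.02,0.56],0]]
```

Request:
jog_arm:
  motion:
    - [[0,0.01,-0.01],[0,-0.02,0.56],0]
    - [[0,0.01,-0.01],[0.01,-0.01,0.56],0]
    - [[0,0,-0.02],[0,-0.02,0.56],0]
    - [[0,0,0],[0,0,0],-0.3]
    - [[0,0,0],[0,0,0],-1]
    - [[0,0,0],[0,0,0],-1]
    - [[0,0,0],[0,0,0],-1]
    - [[0,0,0],[0,0,0],-1]

```text
time: 38.45
eef_pos: [0.5135, 0.3668, 0.1451]
eef_rot: [0.001, 0.992, 0.129, -0.0]
wrist_force: [-1.0, -6.0, 1.7]
grip_width: 0.152
grasp_force: 43.0
```

Request:
jog_arm:
  motion:
    - [[0,0,-1],[0,0,0],-1]
    - [[0,0,-1],[0,0,0],-1]
    - [[0,0,-1],[0,0,0],-1]
    - [[0,0,-1],[0,0,0],-1]
    - [[0,0,-1],[0,0,0],-1]
    - [[0,0,-1],[0,0,0],-1]
    - [[0,0,-1],[0,0,0],-1]

```text
time: 39.15
eef_pos: [0.5136, 0.3667, 0.1451]
eef_rot: [0.001, 0.906, 0.423, -0.001]
wrist_force: [-1.2, -6.2, 1.0]
grip_width: 0.153
grasp_force: 43.1
```

Request:
jog_arm:
  motion:
    - [[0,0,-1],[0,0,0],-1]
    - [[0,0,-1],[0,0,0],-1]
    - [[0,0,-1],[0,0,0],-1]
    - [[0,0,-1],[0,0,0],-1]
    - [[0,0,-1],[0,0,0],-1]
    - [[0,0,-1],[0,0,0],-1]
    - [[0,0,-1],[0,0,0],-1]
    - [[0,0,-0.5],[0,0,0],-1]

```text
time: 39.95
eef_pos: [0.5136, 0.3666, 0.1451]
eef_rot: [0.0, 0.722, 0.692, -0.001]
wrist_force: [-1.6, -5.4, 1.4]
grip_width: 0.153
grasp_force: 43.1
```

Request:
jog_arm:
  motion:
    - [[0,0,0],[0,0,0],-1]
    - [[0,0,0],[0,0,0],-1]

```text
time: 40.15
eef_pos: [0.5136, 0.3666, 0.1451]
eef_rot: [0.001, 0.723, 0.691, -0.001]
wrist_force: [0.3, -7.1, 1.2]
grip_width: 0.154
grasp_force: 43.1
```

Run:
```python
from dial import *
T,s=pose(); print(T[:3,3].round(4),an(T[:2,0]),s["grip_width"],s["grasp_force"],s["moment"],s["wrist_force"])
```

```text
[0.5136 0.3666 0.1451] 87.38566447580752 0.1537754497563286 43.051151633262634 [-0.86052716  0.31570917  0.02778764] [ 0.29812164 -7.11497823  1.16039802]
```

Now I'll release, back off to view the dial, and read it.

Request:
jog_arm:
  motion:
    - [[0,0,0],[0,0,0],-0.4]
    - [[0,0,0],[0,0,0],-0.2]
    - [[0,0,0],[0,0,0],0]
    - [[0,0,0],[0,0,-0.6],0]
    - [[0,0,0],[0,0,-0.8],0]
    - [[0,0,0],[-0.5,0,-0.8],0]
    - [[0,0,0],[-0.65,0,-0.3],0]
    - [[0,0,0],[0,0,0],0]

```text
time: 40.95
eef_pos: [0.5123, 0.3087, 0.273]
eef_rot: [0.001, 0.724, 0.69, 0.002]
wrist_force: [-0.1, 0.0, -0.1]
grip_width: 0.501
grasp_force: 0.0
```

Run:
```python
from dial import *
T,s=pose(); print(T[:3,3].round(3))
d=snap("wrist"); np.savez("dial3.npz",**d); bar(d); boxyaw(d); save(d,"dial3",(120,40,400,240),2.8)
bottles(snap("top"))
```

```text
[0.512 0.309 0.273]
bar c [0.5129 0.3663] rect [61.2 12.6] yaw rect 87.392654 pca 87.5538815883128
box ((513.365234375, 366.17138671875), (120.94835662841797, 120.50074005126953), 7.278585910797119)
tall [0.685 0.035 0.166] area 242
tall [0.579 0.06  0.166] area 230
tall [ 0.453 -0.03   0.166] area 230
```

View pics/dial3.png

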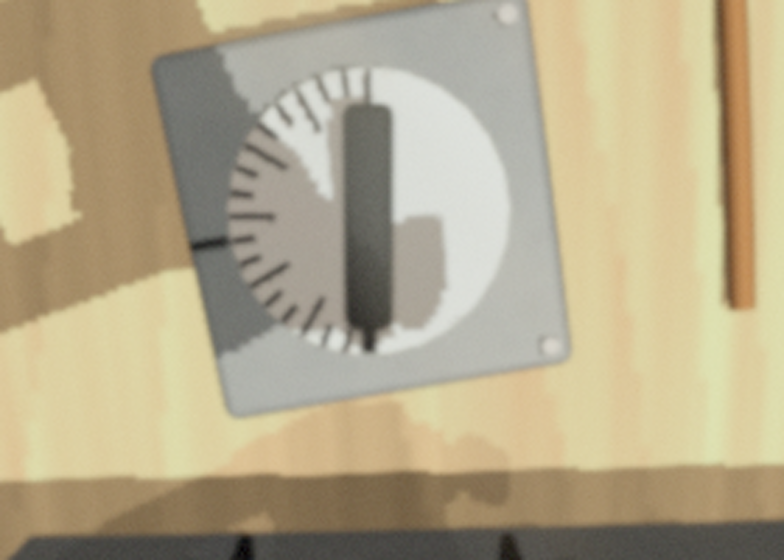

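The index line at (228,241) meets the 80 mark, one short line before the long 90 line at (250,216). The geometry gives 80.2°. All three bottles stand, so I'm handing in.

```bash
python3 -c "
from bench import manip; print(manip.job_done())"
```

```text
the job is handed in; nothing more can be done
None
```

I've handed the job in: I turned the isolator off, stood all three bottles clear of each other in the chamber, turned the isolator fully back on, and set the dial last, to about 80.

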